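# Pour dowels from a spout carton

## Task

With the carton still standing on its rack, pull its folded spout fully out by the tab. Then lift the carton, tip it so that all four wooden dowels pour out of the spout into the grey bin, and stand the empty carton upright on the rack again. Leave the duct tape, the tape measure and the sanding block where they are.

Things in the scene. Friction and masses are not known exactly. Their poses are not given: they have to be found in the camera images.
- carton_centre (a point): Centre, half-way up (55 mm above the underside), of a loose closed cardboard carton, 85 x 66 x 110 mm along its x, y, z, 0.45 to 0.7 kg with its contents; z up when it stands. The spout is in its -x face. Its plain firm 85 x 110 mm faces at y = +-33 mm can be gripped across from above. Four loose dowels lie inside on a floor 28 mm above the underside.
- spout (a joint): Angle of the folding spout: 0 = folded shut (starts at 0 to 0.04), 1.25 = fully out (stop). A 60 mm wide, 57 mm long white flap with cheeks, hinged along the carton's y at its foot, x = -41 mm and z = +30 mm from the middle of the carton's underside; the top swings out to carton -x and down. Slightly stiff (0.05 N m), it stays where it is left.
- lip (a point): Middle of the spout's free edge, over which the dowels leave, 57 mm along the flap from its hinge. With the spout fully out it lies 95 mm before the carton's middle and 48 mm above its underside (carton axes); the spout then is a trough rising 18 degrees outward, so the dowels only leave once the carton is tipped, spout side down, well past 20 degrees; 45 to 60 empties it.
- tab (a point): Grip point on the pull tab: a white fin 9 mm thick (along the carton's y) on the front of the spout, reaching 28 mm out from the flap, 48 to 82 mm along it from the hinge, so beyond the lip. The point is 16 mm out and 70 mm along, and moves with the spout; z along the flap from hinge to lip, -x out of the flap. Pinch it across its thickness from above and swing it out and down about the hinge.
- rack: Small fixed plywood rack on which the carton stands, 100 mm (x) x 140 mm (y), top board 200 mm above the workbench; origin at the middle of its foot on the bench. It stands behind the red tool box (lid 190 mm high, with a carrying handle on top), with a door 70 to 100 mm behind it.
- bin: Loose open grey plastic bin on the bench, 150 mm (x) x 130 mm (y) outside, 80 mm high, walls and floor 4 mm, 0.8 kg; origin at the middle of its underside, z up. It stands in the gap between the red tool box (190 mm high) on its right and the blue drawer cabinet (245 mm high) on its left.
- dowel_0: One of four alike round wooden dowels, 18 mm thick and 50 mm long (along its y), origin at its centre; starts inside the carton.
- dowel_1: One of four alike round wooden dowels, 18 mm thick and 50 mm long (along its y), origin at its centre; starts inside the carton.
- dowel_2: One of four alike round wooden dowels, 18 mm thick and 50 mm long (along its y), origin at its centre; starts inside the carton.
- dowel_3: One of four alike round wooden dowels, 18 mm thick and 50 mm long (along its y), origin at its centre; starts inside the carton.
- duct_tape: Bystander: roll of grey duct tape lying flat, 107 mm across, 48 mm tall, origin under its middle.
- tape_measure: Bystander: green tape measure, 40 x 84 x 65 mm, origin under its middle.
- sanding_block: Bystander: pale yellow sanding block, 65 x 100 x 32 mm, origin under its middle.
- carton: The carton again; origin at the middle of its underside, axes as above.

How it is judged:
By the outcome, as a careful person would: the job done as asked, in the order asked, and still so for the second after the job is handed in, with the robot touching nothing.
It also fails if it takes over 72 s, if anything falls off the work surface, if the arm or the gripper's body presses on something with over 40 N, if the wrist force passes 120 N, or if a joint passes its speed limit or range.

## Robot

A 6-joint arm with a two-finger parallel gripper is mounted at the origin on the work surface; the furniture and walls round the work are solid. World frame = base frame: x ahead of the robot, y to its left, z up, the work surface at z = 0. Lengths are in mm, angles in rad, forces in N, time in s.
With the tool pointing down it reaches from about 350 to 975 mm from the base axis. Payload 7.1 kg.
Tool frame: the origin (TCP) lies on the front face of the gripper's body, between the roots of the fingers; the fingertips stand 80 mm ahead of it and the grasp point (between the pads) lies 61 mm ahead of it; z points along the fingers, y is the line along which they close (so a half turn about z gives the same grasp; the last joint's range is limited). The gripper opens to 88 mm and grips with 3 to 60 N. Pads are 20 mm wide; open, the fingers measure 115 mm over their backs; the gripper's body (75 mm by 178 mm) begins 61 mm behind the grasp point.
Start: joints at [-1.35, 0.423, 1.63, -0, 1.089, -0.019], TCP at [148.462, -607.095, 302.675] pointing down, gripper open.
Joint ranges: [-3, 3], [-0.9, 2.11], [0.09, 2.58], [-1.31, 4.45], [0.11, 2.69], [-2.54, 2.54]. Speed limits (rad/s): [2.39, 2.39, 3.01, 3.14, 3.14, 3.14].

## Interface

Orientations are given as a rotation vector (axis times angle).
In Python, from workcell import readout, vision, close_job gives the robot as it stands.
- The arm moves only by the tool servo_tool, never from a script. Its argument "plan" is a list that holds one entry, the list of rows, each a list of 7 numbers: the gripper command: -1 is fully open, 1 is shut, values between are in proportion, then the shift along the world's x, y, z in units of 40 mm (1.0 is 40 mm), then the turn, a rotation vector about the world's x, y, z in units of 5 degrees (1.0 is 5 degrees). A call has 1 to 5 rows; each row shifts and turns the commanded pose from where the row before left it; what a row does not reach is not made up. A row lasts 1/12 s, in which the tool goes at most 41.7 mm and 7.16 degrees, less where a joint would pass 70% of its speed; a pose out of reach is approached as far as the arm can. A call is refused whole if a number of a shift passes 1 or a number of a turn 1, either way. A call with a gripper value outside its range is refused whole. The fingers move at their own pace and stop on an object; the grip force is fixed at half the most. Time passes only in rows, so rows that do not move let the fingers close. It gives the time, the measured TCP pose, the force, the opening and the grip force at its end, in the units of the state.
- readout.get_obs(): the state, without advancing time (a new reading comes with each control period).
- vision.get_image(name): name is "scene" or "top" or "wrist"; returns the picture (384x512x3 uint8, red, green, blue); there is no depth.
- vision.camera_params(name): a dict with "fx", "fy", "cx", "cy" (pixels), "rvec" (rotation vector, rad) and "tvec" (3), from world to camera coordinates, as OpenCV has them; the wrist camera has in their place "hand_eye" (4x4, takes a point from camera to tool coordinates, whose origin is the TCP and whose axes are the flange's). Camera axes: x right, y down, z forward; pixel columns grow to the right and rows downward; lengths in mm; the calibration is good to about 2 mm. The wrist camera is an equidistant fisheye: a pixel r from the principal point sees the ray r / f radians off the axis. A picture is of the moment at which its call begins: read the wrist's pose just before it. camera_params takes no time and is no camera call.
- close_job(): hands the job in; it is judged then, once.
The state is a dict: "t": time; "qpos": joint angles; "qvel": joint speeds; "joint_torque": joint torques, N m; "ee_pos": TCP position; "orientation": TCP orientation; "ft_force": force on the tool from outside, world axes, zero at the start; "moment": the same for the moment, N m; "width": finger opening in mm; "grasp_force": force on a finger pad.
Only numpy, scipy, OpenCV 4.12 (cv2) and the standard library are available. Lean on these libraries where they do the work, as an engineer would, in place of code of your own. Each camera call takes 0.05 s, during which the arm holds its last target. There are 200 camera calls.

## Working session

There is one attempt and no reset: what is moved stays moved. The work goes in short steps, Python scripts to look and compute and a tool call to move; the robot and the scene stay as the last step left them, time stands still between calls to the robot, and variables do not carry over. Pictures are saved under pics/ and viewed, at most 10 in all, crops included, and the job is handed in when it is done.

Besides the shell and the picture viewer there is one more tool, called after "Request:" as name([rows], argument=value, ...), one row to a line, values as JSON. servo_tool: Moves the arm, as the interface text tells. Its arguments: {"type":"object","properties":{"plan":{"type":"array"}},"required":["plan"]}

```bash
ls; mkdir -p pics
python3 - <<'E'
from workcell import readout, vision
import cv2,numpy as np
o=readout.get_obs();print({k:np.round(v,3).tolist() for k,v in o.items()})
for n in ("scene","top"):
    im=vision.get_image(n);cv2.imwrite(f"pics/{n}0.png",im[:,:,::-1])
for n in ("scene","top","wrist"):
    print(n,{k:np.round(v,4).tolist() for k,v in vision.camera_params(n).items()})
E
```

```text
pics
{'t': 0.0, 'qpos': [-1.35, 0.424, 1.631, -0.0, 1.089, -0.019], 'qvel': [-0.001, -0.0, 0.0, 0.001, -0.0, -0.001], 'joint_torque': [0.001, -54.463, -27.367, 0.064, 0.023, -0.0], 'ee_pos': [148.376, -606.696, 301.91], 'orientation': [-3.118, -0.376, 0.0], 'ft_force': [-0.684, 0.441, -0.119], 'moment': [0.008, -0.018, -0.01], 'grasp_force': 0.0, 'width': 87.694}
scene {'fx': 378.1812, 'fy': 378.1812, 'cx': 254.9894, 'cy': 185.241, 'rvec': [1.7227, -1.523, 0.814], 'tvec': [-74.0374, 391.6814, 1044.1193]}
top {'fx': 476.9118, 'fy': 476.9118, 'cx': 256.9995, 'cy': 198.4247, 'rvec': [1.6531, -2.0551, 0.7282], 'tvec': [74.8424, 473.2907, 1542.5788]}
wrist {'fx': 297.3186, 'fy': 297.3186, 'cx': 252.6443, 'cy': 192.0268, 'hand_eye': [[-0.0019, -0.9627, -0.2704, 73.2245], [1.0, -0.0017, -0.0012, -0.8897], [0.0007, -0.2704, 0.9627, -82.7804], [0.0, 0.0, 0.0, 1.0]]}
```

View pics/scene0.png

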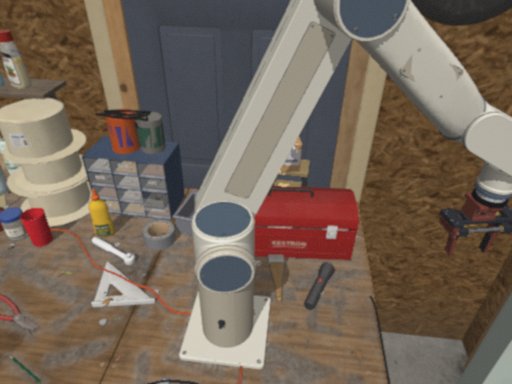

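View pics/top0.png

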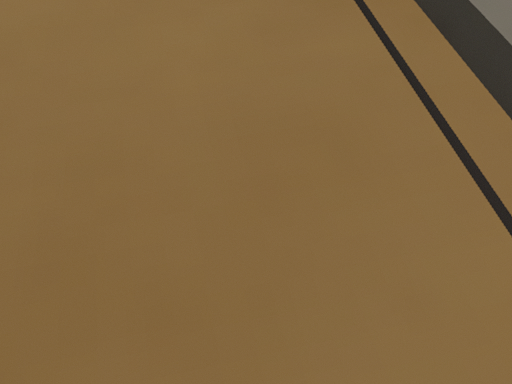

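The scene view shows the red tool box at about (305,222), the carton on its rack behind it near (292,165), and the grey bin at about (187,205), partly hidden by the arm. The top view is filled by a plain brown surface, so it shows nothing useful.

```bash
cat > h.py <<'E'
import numpy as np, cv2
from workcell import readout, vision
from scipy.spatial.transform import Rotation as R
def ray(n,u,v,o=None):
    p=vision.camera_params(n)
    if n=="wrist":
        o=o or readout.get_obs(); x=np.array([u-p["cx"],v-p["cy"]])/p["fx"]; r=np.hypot(*x)
        d=np.r_[x/max(r,1e-9)*np.sin(r),np.cos(r)]; H=np.array(p["hand_eye"]); Q=R.from_rotvec(o["orientation"])
        return np.array(o["ee_pos"])+Q.apply(H[:3,3]), Q.apply(H[:3,:3]@d)
    M=R.from_rotvec(p["rvec"]).inv()
    d=np.array([(u-p["cx"])/p["fx"],(v-p["cy"])/p["fy"],1])
    return M.apply(-np.array(p["tvec"])), M.apply(d/np.linalg.norm(d))
def onz(n,u,v,z,o=None):
    c,d=ray(n,u,v,o); return c+d*(z-c[2])/d[2]
def tri(a,b):  # two (c,d) rays
    (c1,d1),(c2,d2)=a,b; s=np.linalg.lstsq(np.c_[d1,-d2],c2-c1,rcond=None)[0]
    p,q=c1+s[0]*d1,c2+s[1]*d2; return (p+q)/2,np.linalg.norm(p-q)
def shot(n,name):
    o=readout.get_obs(); im=vision.get_image(n)[:,:,::-1].copy(); cv2.imwrite(f"pics/{name}.png",im); np.save(f"pics/{name}.npy",np.r_[o["ee_pos"],o["orientation"]]); return im,o
def pose(name):
    a=np.load(f"pics/{name}.npy"); return dict(ee_pos=a[:3],orientation=a[3:])
E
python3 - <<'E'
from h import *
np.set_printoptions(precision=1,suppress=True)
for n in("scene","top"): print(n,ray(n,256,192))
for u,v,z in [(258,195,190),(355,190,190),(355,258,0),(258,255,0),(275,180,200),(309,182,200),(180,212,80),(140,160,245),(183,150,245),(145,212,0),(160,245,0)]: print(u,v,z,onz("scene",u,v,z))
im=cv2.imread("pics/scene0.png")[120:270,80:380]; cv2.imwrite("pics/c.png",cv2.resize(im,(800,400),interpolation=cv2.INTER_CUBIC))
E
```

```text
scene (array([-626.3, -136.5,  915.5]), array([ 0.8,  0.1, -0.6]))
top (array([-554.2,  219.6, 1501.3]), array([ 0.6, -0.1, -0.8]))
258 195 190 [367.1 -39.1 190. ]
355 190 190 [ 438.5 -357.4  190. ]
355 258 0 [ 313.7 -375.4    0. ]
258 255 0 [285.8 -51.3   0. ]
275 180 200 [447.6 -88.4 200. ]
309 182 200 [ 450.9 -203.7  200. ]
180 212 80 [380.1 236.7  80. ]
140 160 245 [441.2 378.1 245. ]
183 150 245 [529.7 251.4 245. ]
145 212 0 [458.9 405.5   0. ]
160 245 0 [290.1 290.1   0. ]
```

View pics/c.png

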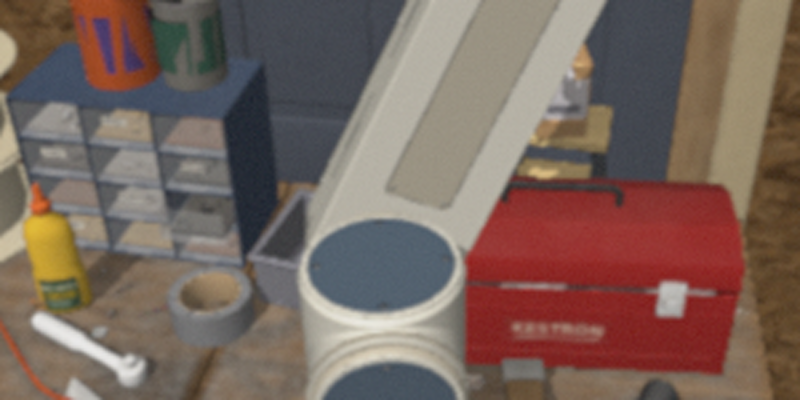

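The crop shows the rack's top board near (294,167) in the full image, with the carton's white front facing the robot. The arm hides the rest, and the bin is at (185,210). I'll move the arm above the toolbox for a wrist look.

Request:
servo_tool([
  [[-1, 0.4, 0.75, 0.5, 0, 0, 0], [-1, 0.4, 0.75, 0.5, 0, 0, 0], [-1, 0.45, 0.8, 0.35, 0, 0, -0.5], [-1, 0.45, 0.8, 0.35, 0, 0, -0.5], [-1, 0.45, 0.8, 0.35, 0, 0, -0.5]],
])

```text
t: 0.52
ee_pos: [234.8, -449.4, 384.9]
orientation: [-3.137, -0.167, 0.0]
ft_force: [1.0, -0.5, -0.0]
width: 87.6
grasp_force: 0.0
```

Request:
servo_tool([
  [[-1, 0.5, 0.8, 0.3, 0, 0, -0.25], [-1, 0.5, 0.8, 0.3, 0, 0, -0.25], [-1, 0.5, 0.8, 0.3, 0, 0, -0.25], [-1, 0.5, 0.8, 0.3, 0, 0, -0.25], [-1, 0.5, 0.8, 0.3, 0, 0, -0.25]],
])

```text
t: 0.93
ee_pos: [334.8, -289.3, 445.1]
orientation: [-3.141, 0.003, 0.0]
ft_force: [1.1, -1.4, 0.8]
width: 87.8
grasp_force: 0.0
```

Request:
servo_tool([
  [[-1, 0.5, 0.8, 0.3, 0, 0, 0], [-1, 0.5, 0.8, 0.3, 0, 0, 0], [-1, 0.5, 0.8, 0.3, 0, 0, 0], [-1, 0.5, 0.8, 0.3, 0, 0, 0], [-1, 0, 0, 0, 0, 0, 0]],
])

```text
t: 1.35
ee_pos: [417.3, -158.8, 494.9]
orientation: [-3.141, -0.008, -0.007]
ft_force: [0.2, -0.8, 0.1]
width: 88.2
grasp_force: 0.0
```

Run:
```python
from h import *
im,o=shot("wrist","w1"); print(o["t"],o["ee_pos"],o["orientation"],o["qpos"])
cv2.imwrite("pics/w1b.png",cv2.resize(im,(800,600),interpolation=cv2.INTER_CUBIC))
for n in("scene","top"): shot(n,n+"1")
a=cv2.imread("pics/scene1.png");b=cv2.imread("pics/top1.png");cv2.imwrite("pics/st1.png",cv2.resize(np.hstack([a,b]),(800,300)))
```

```text
1.35 [ 417.27487388 -158.84404531  494.85118154] [-3.14101473 -0.00829992 -0.00678075] [-0.39150708 -0.0389898   1.76296537  0.00220182  1.41384589  1.17366434]
```

View pics/w1b.png

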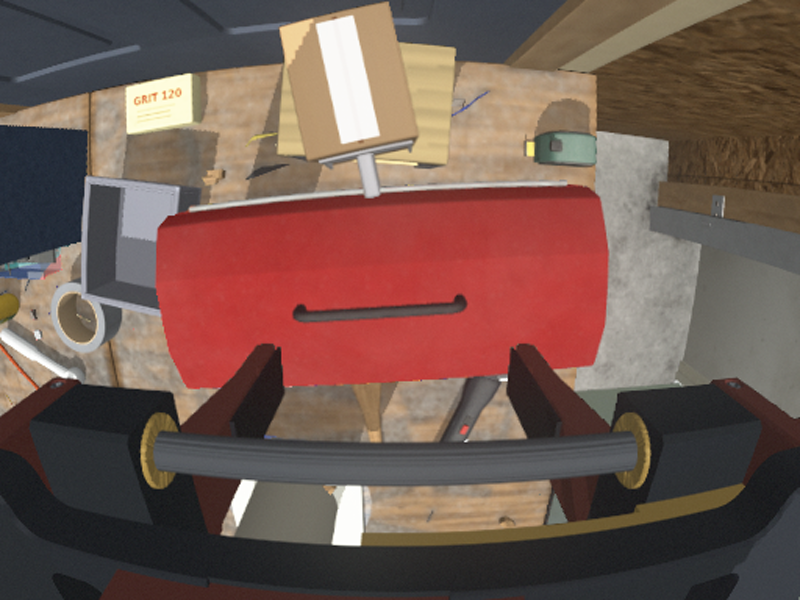

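The wrist view (800x600) shows:
- **Carton:** top at about (350,80), turned about 12°, with its spout facing the robot. The tab is at (368,175).
- **Rack:** below the carton.
- **Bin:** at (130,245), left of the toolbox.
- **Toolbox handle:** (300–465,305).
- **Bystanders:** tape measure at (567,148), sanding block at (160,103), duct tape at (85,315).

Next I'll move closer over the carton.

Run:
```python
from h import *
np.set_printoptions(precision=1,suppress=True)
o=pose("w1")
f=lambda U,V,z:onz("wrist",(U+.5)/1.5625-.5,(V+.5)/1.5625-.5,z,o)
for nm,U,V,z in [("c fr L",305,162,310),("c fr R",417,140,310),("c bk R",387,3,310),("tape fr",362,140,310),("tape bk",335,20,310),("tab end",372,192,312),("tab root",364,155,312),
 ("rack FR",447,163,200),("rack BR",455,48,200),("rack FL",278,155,200),("bin FL",83,295,80),("bin BL",87,178,80),("bin BR",195,188,80),("bin F r",160,312,80),("tb BL",160,222,190),("tb BR",600,190,190),("tb FL",188,387,170),("handle L",300,315,215),("handle R",462,303,215)]: print(nm,f(U,V,z))
```

```text
c fr L [ 498.3 -105.6  310. ]
c fr R [ 510.3 -169.9  310. ]
c bk R [ 594.  -152.5  310. ]
tape fr [ 510.3 -138.6  310. ]
tape bk [ 583.7 -122.5  310. ]
tab end [ 480.2 -144.4  312. ]
tab root [ 501.5 -139.9  312. ]
rack FR [ 500.3 -199.2  200. ]
rack BR [ 597.3 -205.5  200. ]
rack FL [508.5 -61.6 200. ]
bin FL [358.1 251.8  80. ]
bin BL [508.4 224.9  80. ]
bin BR [483.2  68.8  80. ]
bin F r [336.4 130.9  80. ]
tb BL [456.1  57.  190. ]
tb BR [ 484.5 -338.4  190. ]
tb FL [282.1  59.  170. ]
handle L [376.7 -78.9 215. ]
handle R [ 387.6 -212.5  215. ]
```

View pics/st1.png

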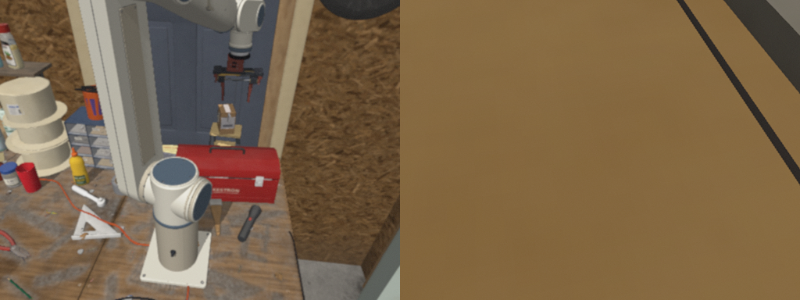

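The scene view confirms the layout, and the top camera stays blocked. The carton measures 65 x 85 mm, as specified. Its centre is at about (546,-129), yaw 11.5°, and the tab is near (490,-141,300). I'll move above the tab and look from close by.

Request:
servo_tool([
  [[0, 0.5, 0.15, -0.2, 0, 0, 0.75], [0, 0.65, 0.15, -0.6, 0, 0, 0.75], [0, 0.65, 0.15, -0.7, 0, 0, 0.8], [0, 0, 0, 0, 0, 0, 0], [0, 0, 0, 0, 0, 0, 0]],
])

```text
t: 1.92
ee_pos: [485.7, -146.1, 430.0]
orientation: [-3.124, -0.311, 0.009]
ft_force: [0.1, -0.1, 0.3]
width: 58.0
grasp_force: 0.0
```

Run:
```python
from h import *
im,o=shot("wrist","w2"); print(o["t"],o["ee_pos"],o["orientation"],o["qpos"],o["width"])
cv2.imwrite("pics/w2b.png",cv2.resize(im,(800,600),interpolation=cv2.INTER_CUBIC))
```

```text
1.9167 [ 485.65431711 -146.106193    429.98690438] [-3.12405888 -0.31146077  0.00870956] [-3.15527467e-01  1.16521939e-01  1.74231502e+00 -3.90341977e-04
  1.28865322e+00  1.05664042e+00] 58.00287469917188
```

View pics/w2b.png

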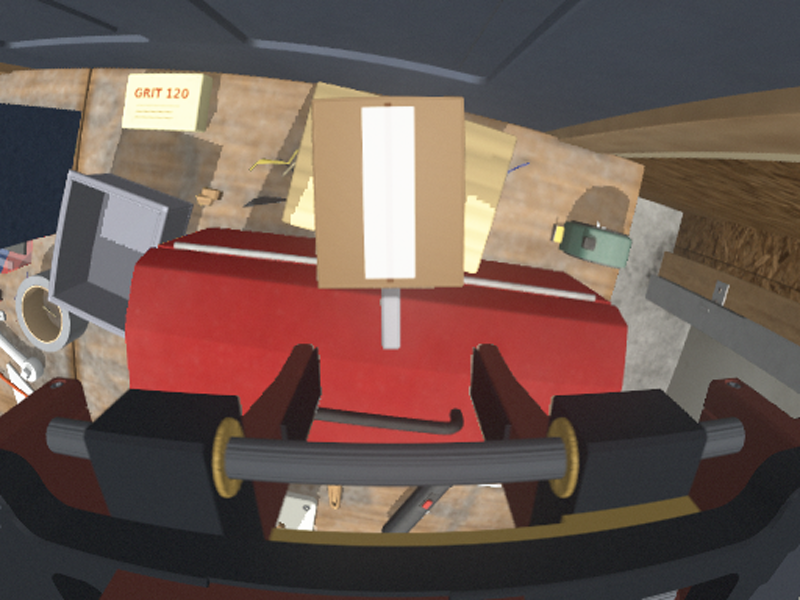

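The close view shows the carton square in the image, with corners (315,98), (464,97), (464,287) and (318,288). The tab runs along column 391, rows 290–350. The bin's rim corners are at (70,171) and (50,300), and at about (166,232) where the toolbox hides the rest.

Run:
```python
from h import *
np.set_printoptions(precision=1,suppress=True)
o=pose("w2")
f=lambda U,V,z:onz("wrist",(U+.5)/1.5625-.5,(V+.5)/1.5625-.5,z,o)
P={}
for nm,U,V,z in [("FL",317,288,310),("FR",464,287,310),("BR",464,97,310),("BL",314,98,310),("tab end",391,350,312),("tab root",391,290,312),
 ("bin FL",50,300,80),("bin BL",70,171,80),("bin BR",190,205,80),("bin R2",166,232,80),("bin R3",132,332,80),("cabBR",82,106,245),("cabFR",75,242,245),("tb BL",137,258,185),("tbstripL",175,245,190)]: P[nm]=f(U,V,z); print(nm,P[nm])
c=sum(P[k] for k in("FL","FR","BR","BL"))/4; print("c",c)
for a,b in(("FR","BR"),("FL","BL"),("tab end","tab root"),("FR","FL"),("BR","BL")): d=P[b]-P[a]; print(a,b,np.hypot(*d[:2]),np.degrees(np.arctan2(d[1],d[0])))
print("tool yaw",np.degrees(R.from_rotvec(o["orientation"]).as_matrix()[:2,0]@[0,1]))
im=cv2.imread("pics/w2.png")[95:220,20:135]; cv2.imwrite("pics/binc.png",cv2.resize(im,None,fx=4.5,fy=4.5,interpolation=cv2.INTER_CUBIC))
```

```text
FL [ 499.4 -105.7  310. ]
FR [ 513. -171.  310.]
BR [ 595.7 -152.9  310. ]
BL [582.9 -89.6 310. ]
tab end [ 477.3 -144.4  312. ]
tab root [ 505.6 -138.8  312. ]
bin FL [354.9 252.4  80. ]
bin BL [510.7 225.4  80. ]
bin BR [492.3  64.7  80. ]
bin R2 [461.   89.1  80. ]
bin R3 [342.2 126.8  80. ]
cabBR [573.5  85.8 245. ]
cabFR [480.   80.5 245. ]
tb BL [459.4  61.1 185. ]
tbstripL [476.9  24.2 190. ]
c [ 547.8 -129.8  310. ]
FR BR 84.70447262822123 12.32989074369925
FL BL 85.03515845682449 10.954577407679023
tab end tab root 28.80646271633696 11.12395062655844
FR FL 66.67898978098053 101.71418872572808
BR BL 64.64226422194001 101.42337246557011
tool yaw 11.312276123539911
```

View pics/binc.png

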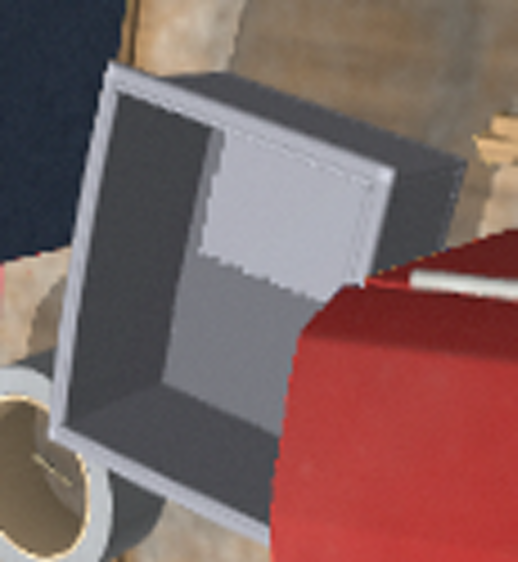

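The crop gives the bin's rim corners at crop (110,68), (392,172) and (57,435). That puts the bin's centre at about (422,175), yaw about −10°. Next I'll descend on the tab and pinch it.

Request:
servo_tool([
  [[0.3, 0.1, 0.1, -0.4, 0, 0, 0], [0.3, 0, 0, -0.6, 0, 0, 0], [0.4, 0, 0, -0.5, 0, 0, 0], [0.4, 0, 0, -0.2, 0, 0, 0], [0.5, 0, 0, 0, 0, 0, 0]],
])

```text
t: 2.38
ee_pos: [489.1, -141.8, 364.1]
orientation: [-3.126, -0.311, 0.003]
ft_force: [-1.0, 0.0, -0.1]
width: 23.6
grasp_force: 0.0
```

Request:
servo_tool([
  [[0.6, 0, 0, 0, 0, 0, 0], [0.6, 0, 0, 0, 0, 0, 0], [0.6, 0, 0, 0, 0, 0, 0], [0.6, 0, 0, 0, 0, 0, 0]],
])

```text
t: 2.72
ee_pos: [490.8, -141.3, 365.9]
orientation: [3.125, 0.314, 0.003]
ft_force: [-0.9, -0.3, 0.3]
width: 17.6
grasp_force: 0.0
```

Run:
```python
from h import *
im,o=shot("wrist","w3"); print(o["t"],o["ee_pos"],o["orientation"],o["qpos"],o["width"])
cv2.imwrite("pics/w3b.png",cv2.resize(im[150:384,130:400],None,fx=2.5,fy=2.5,interpolation=cv2.INTER_CUBIC))
```

```text
2.7167 [ 490.84629574 -141.32617607  365.86838144] [3.12503730e+00 3.14014620e-01 3.06773196e-03] [-3.03647807e-01  1.79636182e-01  1.81710554e+00  1.80280485e-05
  1.14273361e+00  1.06684641e+00] 17.60838325828273
```

View pics/w3b.png

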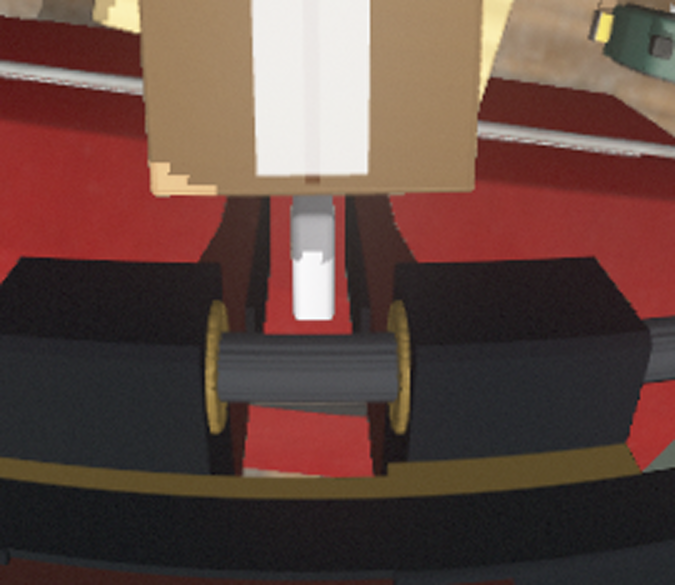

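The crop shows the tab at (313,290), centred between the fingers. I'll lower 5 mm, close, and work out the swing about the hinge.

Request:
servo_tool([
  [[0.6, 0, 0, -0.12, 0, 0, 0], [1, 0, 0, 0, 0, 0, 0], [1, 0, 0, 0, 0, 0, 0], [1, 0, 0, 0, 0, 0, 0], [1, 0, 0, 0, 0, 0, 0]],
])

```text
t: 3.18
ee_pos: [490.3, -141.1, 359.5]
orientation: [-3.126, -0.314, 0.001]
ft_force: [0.2, -0.6, -3.3]
width: 8.7
grasp_force: 30.0
```

```bash
cat >> h.py <<'E'
def swing(piv,axis,deg,n,tcp):
    "rows (shift/40, turn/5deg) turning the tool about a pivot"
    axis=np.array(axis)/np.linalg.norm(axis); q=np.array(tcp)-piv; out=[]
    for i in range(n):
        a=R.from_rotvec(axis*np.radians(deg)*i/n).apply(q); b=R.from_rotvec(axis*np.radians(deg)*(i+1)/n).apply(q)
        out.append(np.r_[(b-a)/40,axis*deg/n/5])
    return np.round(out,3)
E
python3 - <<'E'
from h import *
np.set_printoptions(precision=3,suppress=True)
o=readout.get_obs(); print(o["ee_pos"],o["width"],o["grasp_force"],o["ft_force"])
a=np.radians(11.5); ex=np.array([np.cos(a),np.sin(a),0]); ey=np.array([-np.sin(a),np.cos(a),0])
h=np.array([547.5,-129.7,230])-41*ex; print(h,(o["ee_pos"]-h)@ex,(o["ee_pos"]-h)@ey)
print(swing(h,-ey,36,10,o["ee_pos"]).tolist())
E
```

```text
[ 490.281 -141.071  359.496] 8.731242893111983 29.993687868118286 [ 0.2   -0.626 -3.31 ]
[ 507.323 -137.874  230.   ] -17.337400490563795 0.2646572414569041
[[-0.198, -0.04, -0.034, 0.144, -0.706, -0.0], [-0.196, -0.04, -0.046, 0.144, -0.706, -0.0], [-0.193, -0.039, -0.059, 0.144, -0.706, -0.0], [-0.189, -0.038, -0.071, 0.144, -0.706, -0.0], [-0.184, -0.037, -0.083, 0.144, -0.706, -0.0], [-0.178, -0.036, -0.095, 0.144, -0.706, -0.0], [-0.172, -0.035, -0.106, 0.144, -0.706, -0.0], [-0.165, -0.034, -0.117, 0.144, -0.706, -0.0], [-0.158, -0.032, -0.127, 0.144, -0.706, -0.0], [-0.15, -0.03, -0.137, 0.144, -0.706, -0.0]]
```

Request:
servo_tool([
  [[1, -0.2, -0.04, -0.034, 0.144, -0.706, 0], [1, -0.196, -0.04, -0.046, 0.144, -0.706, 0], [1, -0.193, -0.039, -0.059, 0.144, -0.706, 0], [1, -0.189, -0.038, -0.071, 0.144, -0.706, 0], [1, -0.184, -0.037, -0.083, 0.144, -0.706, 0]],
])

```text
t: 3.6
ee_pos: [451.3, -148.7, 347.8]
orientation: [-3.056, -0.308, -0.488]
ft_force: [0.6, -0.1, -4.9]
width: 8.9
grasp_force: 30.0
```

Request:
servo_tool([
  [[1, -0.178, -0.036, -0.095, 0.144, -0.706, 0], [1, -0.172, -0.035, -0.106, 0.144, -0.706, 0], [1, -0.165, -0.034, -0.117, 0.144, -0.706, 0], [1, -0.158, -0.032, -0.127, 0.144, -0.706, 0], [1, -0.15, -0.03, -0.137, 0.144, -0.706, 0]],
])

```text
t: 4.02
ee_pos: [418.2, -155.4, 324.5]
orientation: [-2.915, -0.294, -0.951]
ft_force: [1.4, 0.8, -4.0]
width: 8.8
grasp_force: 30.0
```

Request:
servo_tool([
  [[1, 0, 0, 0, 0, 0, 0], [1, 0, 0, 0, 0, 0, 0]],
])

```text
t: 4.18
ee_pos: [418.4, -155.5, 324.5]
orientation: [-2.915, -0.291, -0.943]
ft_force: [-2.0, 1.0, -2.5]
width: 8.7
grasp_force: 30.0
```

Run:
```python
from h import *
np.set_printoptions(precision=3,suppress=True)
o=readout.get_obs(); print(o["ee_pos"],o["qpos"],o["width"],o["ft_force"],o["moment"])
Z=R.from_rotvec(o["orientation"]).as_matrix(); print(Z, "tilt",np.degrees(np.arccos(-Z[2,2])))
# fit wrist: shoulder model
q=o["qpos"]; L1,L2=505,474
for Lt in (200,250,300,350):
    w=o["ee_pos"]-Lt*Z[:,2]; r=np.hypot(*w[:2]); print(Lt, r, w[2], L1*np.sin(q[1])+L2*np.sin(q[1]+q[2]), 62.7+Lt+L1*np.cos(q[1])+L2*np.cos(q[1]+q[2]))
im,o=shot("wrist","w4"); cv2.imwrite("pics/w4b.png",im)
```

```text
[ 418.363 -155.505  324.482] [-0.602  0.019  2.23   0.844  0.601  0.127] 8.726181451178489 [-2.029  0.963 -2.465] [-0.118  0.871  0.161]
[[ 0.795  0.198  0.574]
 [ 0.159 -0.98   0.118]
 [ 0.586 -0.003 -0.81 ]] tilt 35.86201962186339
200 352.5131489877328 486.5683854258126 378.6904994626327 469.9637835871174
250 331.3903819733646 527.0898933511758 378.6904994626327 519.9637835871174
300 311.59214545711336 567.611401276539 378.6904994626327 569.9637835871174
350 293.38670683517813 608.1329092019022 378.6904994626327 619.9637835871174
```

View pics/w4b.png

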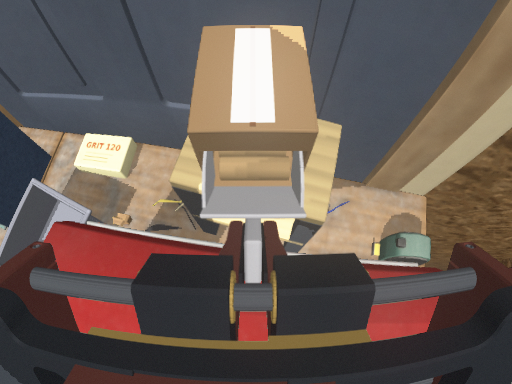

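The view shows the spout swung half out, with a dowel visible inside at (255,170) and the tab still in the fingers at (252,240). I'll open slightly, tilt the tool back about the grasp point and regrip, because the arm can't tilt much further here.

Run:
```python
from h import *
o=readout.get_obs(); a=np.radians(11.5); ey=np.array([-np.sin(a),np.cos(a),0])
zt=R.from_rotvec(o["orientation"]).apply([0,0,1]); G=o["ee_pos"]+61*zt; print(G)
print(swing(G,ey,42,9,o["ee_pos"]).tolist())
```

```text
[ 453.78640577 -148.3130002   275.26425155]
[[0.101, 0.021, 0.069, -0.186, 0.915, 0.0], [0.107, 0.022, 0.06, -0.186, 0.915, 0.0], [0.111, 0.023, 0.051, -0.186, 0.915, 0.0], [0.115, 0.023, 0.041, -0.186, 0.915, 0.0], [0.118, 0.024, 0.032, -0.186, 0.915, 0.0], [0.12, 0.024, 0.022, -0.186, 0.915, 0.0], [0.121, 0.025, 0.012, -0.186, 0.915, 0.0], [0.122, 0.025, 0.002, -0.186, 0.915, 0.0], [0.121, 0.025, -0.008, -0.186, 0.915, 0.0]]
```

Request:
servo_tool([
  [[0.5, 0, 0, 0, 0, 0, 0], [0.5, 0, 0, 0, 0, 0, 0], [0.5, 0, 0, 0, 0, 0, 0], [0.5, 0, 0, 0, 0, 0, 0]],
])

```text
t: 4.57
ee_pos: [419.7, -155.6, 325.4]
orientation: [-2.915, -0.294, -0.949]
ft_force: [-0.1, 0.6, -0.9]
width: 22.1
grasp_force: 0.0
```

Request:
servo_tool([
  [[0.5, 0.101, 0.021, 0.069, -0.186, 0.915, 0], [0.5, 0.107, 0.022, 0.06, -0.186, 0.915, 0], [0.5, 0.111, 0.023, 0.051, -0.186, 0.915, 0], [0.5, 0.115, 0.023, 0.041, -0.186, 0.915, 0], [0.5, 0.118, 0.024, 0.032, -0.186, 0.915, 0]],
])

```text
t: 4.98
ee_pos: [441.4, -151.2, 335.6]
orientation: [-3.085, -0.31, -0.349]
ft_force: [0.1, -0.4, 0.4]
width: 22.1
grasp_force: 0.0
```

Request:
servo_tool([
  [[0.5, 0.12, 0.024, 0.022, -0.186, 0.915, 0], [0.5, 0.121, 0.025, 0.012, -0.186, 0.915, 0], [0.5, 0.122, 0.025, 0.002, -0.186, 0.915, 0], [0.5, 0.121, 0.025, -0.008, -0.186, 0.915, 0], [0.5, 0, 0, 0, 0, 0, 0]],
])

```text
t: 5.4
ee_pos: [462.5, -146.7, 335.9]
orientation: [3.112, 0.315, -0.155]
ft_force: [0.2, -0.2, -0.1]
width: 22.2
grasp_force: 0.0
```

Request:
servo_tool([
  [[1, 0, 0, 0, 0, 0, 0], [1, 0, 0, 0, 0, 0, 0], [1, 0, 0, 0, 0, 0, 0], [1, 0, 0, 0, 0, 0, 0]],
])

```text
t: 5.73
ee_pos: [459.5, -147.1, 335.7]
orientation: [3.114, 0.312, -0.15]
ft_force: [1.2, -0.5, -2.9]
width: 8.8
grasp_force: 30.0
```

Run:
```python
from h import *
np.set_printoptions(precision=3,suppress=True)
o=readout.get_obs(); print(o["ee_pos"],o["qpos"],o["width"],o["ft_force"],o["moment"])
a=np.radians(11.5); ex=np.array([np.cos(a),np.sin(a),0]); ey=np.array([-np.sin(a),np.cos(a),0])
h=np.array([547.5,-129.7,230])-41*ex
zt=R.from_rotvec(o["orientation"]).apply([0,0,1]); G=o["ee_pos"]+61*zt; g=G-h
print(zt,G,"tab angle",np.degrees(np.arctan2(-g@ex,g[2])-np.arctan2(16,70)),np.hypot(g@ex,g[2]),g@ey)
print(swing(h,-ey,38,10,o["ee_pos"]).tolist())
```

```text
[ 459.489 -147.083  335.722] [-0.313  0.202  1.867 -0.05   1.158  1.081] 8.775122879263556 [ 1.174 -0.543 -2.87 ] [-0.041 -0.215 -0.006]
[-0.094 -0.018 -0.995] [ 453.724 -148.161  275.004] tab angle 37.61425921680829 70.73656459010164 0.6056205404138815
[[-0.169, -0.034, -0.087, 0.152, -0.745, -0.0], [-0.163, -0.033, -0.098, 0.152, -0.745, -0.0], [-0.156, -0.032, -0.109, 0.152, -0.745, -0.0], [-0.149, -0.03, -0.119, 0.152, -0.745, -0.0], [-0.141, -0.029, -0.129, 0.152, -0.745, -0.0], [-0.132, -0.027, -0.138, 0.152, -0.745, -0.0], [-0.123, -0.025, -0.147, 0.152, -0.745, -0.0], [-0.113, -0.023, -0.155, 0.152, -0.745, -0.0], [-0.103, -0.021, -0.162, 0.152, -0.745, -0.0], [-0.092, -0.019, -0.169, 0.152, -0.745, -0.0]]
```

Request:
servo_tool([
  [[1, -0.169, -0.034, -0.087, 0.152, -0.745, 0], [1, -0.163, -0.033, -0.098, 0.152, -0.745, 0], [1, -0.156, -0.032, -0.109, 0.152, -0.745, 0], [1, -0.149, -0.03, -0.119, 0.152, -0.745, 0], [1, -0.141, -0.029, -0.129, 0.152, -0.745, 0]],
])

```text
t: 6.15
ee_pos: [428.1, -153.5, 314.2]
orientation: [-3.08, -0.309, -0.368]
ft_force: [0.7, 1.1, -4.8]
width: 8.6
grasp_force: 30.0
```

Request:
servo_tool([
  [[1, -0.132, -0.027, -0.138, 0.152, -0.745, 0], [1, -0.123, -0.025, -0.147, 0.152, -0.745, 0], [1, -0.113, -0.023, -0.155, 0.152, -0.745, 0], [1, -0.08, -0.016, -0.13, 0.12, -0.6, 0]],
])

```text
t: 6.48
ee_pos: [409.8, -157.3, 291.4]
orientation: [-2.987, -0.299, -0.747]
ft_force: [0.6, 2.1, 0.8]
width: 8.9
grasp_force: 30.0
```

```bash
cat >> h.py <<'E'
def tabang():
    o=readout.get_obs(); a=np.radians(11.5); ex=np.array([np.cos(a),np.sin(a),0]); ey=np.array([-np.sin(a),np.cos(a),0])
    h=np.array([547.5,-129.7,230])-41*ex
    zt=R.from_rotvec(o["orientation"]).apply([0,0,1]); G=o["ee_pos"]+61*zt; g=G-h
    print(o["t"],o["ee_pos"],o["qpos"],o["width"],o["ft_force"],o["moment"]); print(zt,G,"tab angle",np.degrees(np.arctan2(-g@ex,g[2])-np.arctan2(16,70)),np.hypot(g@ex,g[2]),g@ey)
E
python3 - <<'E'
from h import *
np.set_printoptions(precision=3,suppress=True)
tabang()
E
```

```text
6.4833 [ 409.762 -157.252  291.363] [-0.565  0.073  2.224  0.644  0.573  0.306] 8.874076098942085 [0.629 2.143 0.785] [0.296 0.06  0.205]
[ 0.461  0.093 -0.882] [ 437.907 -151.591  237.541] tab angle 71.04166446698268 71.15753819073136 0.3980628015863205
```

Request:
servo_tool([
  [[1, -0.04, -0.008, -0.08, 0.06, -0.3, 0], [1, -0.02, -0.004, -0.06, 0.04, -0.2, 0], [1, 0, 0, -0.02, 0, 0, 0]],
])

```text
t: 6.73
ee_pos: [407.6, -157.9, 285.5]
orientation: [-2.966, -0.296, -0.81]
ft_force: [-10.3, -0.6, 13.1]
width: 9.0
grasp_force: 30.0
```

Run:
```python
from h import *
np.set_printoptions(precision=3,suppress=True)
tabang()
```

```text
6.7333 [ 407.594 -157.922  285.519] [-0.588  0.082  2.249  0.763  0.548  0.174] 9.01731603300534 [-10.328  -0.569  13.125] [0.129 0.112 0.209]
[ 0.498  0.101 -0.861] [ 438.    -151.786  232.995] tab angle 74.69951084804562 70.7685133086307 0.18791001317286218
```

The spout reached its stop: 13 N upward force, 74° measured. I'll release and back out along the fingers.

Request:
servo_tool([
  [[0.5, 0.01, 0, 0.05, 0, 0, 0], [0.5, 0, 0, 0, 0, 0, 0], [0.5, 0, 0, 0, 0, 0, 0], [0.5, -0.25, -0.05, 0.43, 0, 0, 0], [0.5, -0.3, -0.06, 0.52, 0, 0, 0]],
])

```text
t: 7.15
ee_pos: [386.5, -161.3, 324.1]
orientation: [-2.964, -0.299, -0.802]
ft_force: [-0.3, 0.4, 0.2]
width: 22.1
grasp_force: 0.0
```

Request:
servo_tool([
  [[0, 0.1, 0, 0.8, -0.1, 0.6, 0], [-0.5, 0.4, 0.05, 0.9, -0.2, 0.9, 0], [-1, 0.6, 0.1, 0.7, -0.2, 0.9, 0], [-1, 0.7, 0.1, 0.6, -0.2, 0.95, 0], [-1, 0.7, 0.1, 0.5, -0.2, 0.95, 0]],
])

```text
t: 7.57
ee_pos: [487.0, -147.7, 465.5]
orientation: [-3.105, -0.312, -0.24]
ft_force: [-0.7, 0.1, -1.1]
width: 51.5
grasp_force: 0.0
```

Request:
servo_tool([
  [[-1, 0.5, 0.05, 0.2, -0.15, 0.8, 0], [-1, 0.4, 0.1, 0, -0.15, 0.8, 0], [-1, 0, 0, 0, 0, 0, 0], [-1, 0, 0, 0, 0, 0, 0]],
])

```text
t: 7.9
ee_pos: [522.7, -141.2, 469.0]
orientation: [-3.12, -0.319, -0.018]
ft_force: [-0.9, 0.3, -0.2]
width: 78.6
grasp_force: 0.0
```

Run:
```python
from h import *
np.set_printoptions(precision=3,suppress=True)
im,o=shot("wrist","w5"); print(o["t"],o["ee_pos"],o["orientation"],o["qpos"],o["width"],R.from_rotvec(o["orientation"]).as_matrix())
cv2.imwrite("pics/w5b.png",cv2.resize(im,(800,600),interpolation=cv2.INTER_CUBIC))
```

```text
7.9 [ 522.688 -141.184  469.009] [-3.12  -0.319 -0.018] [-0.29   0.141  1.628  0.009  1.365  1.076] 78.57195608483279 [[ 0.979  0.202  0.011]
 [ 0.202 -0.979  0.006]
 [ 0.012 -0.004 -1.   ]]
```

View pics/w5b.png

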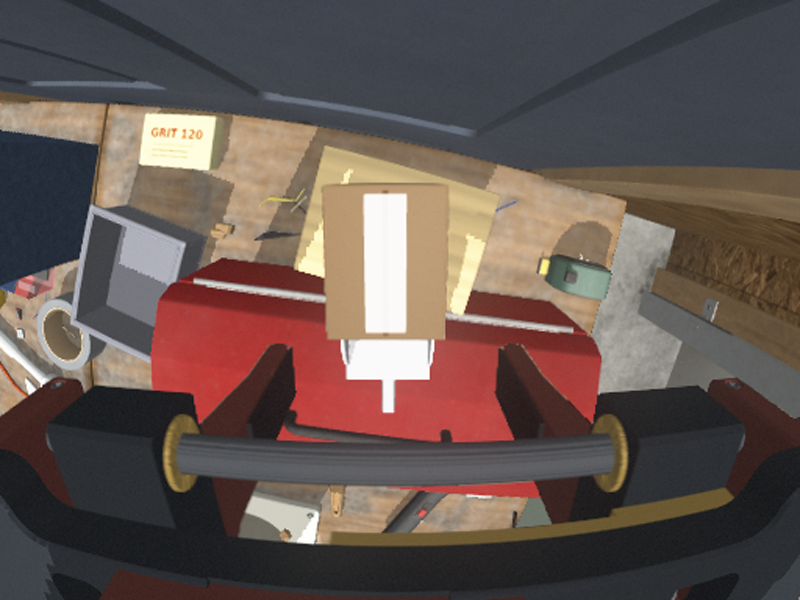

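The view shows the spout fully out: trough at (388,360), tab end at (388,412). The carton's corners are at (323,185), (448,183), (446,338) and (327,338).

Run:
```python
from h import *
np.set_printoptions(precision=1,suppress=True)
o=pose("w5")
f=lambda U,V,z:onz("wrist",(U+.5)/1.5625-.5,(V+.5)/1.5625-.5,z,o)
P={}
for nm,U,V,z in [("FL",327,338,310),("FR",446,338,310),("BR",448,183,310),("BL",323,185,310),("lipL",347,380,248),("lipR",431,380,248),("tabend",388,412,240),
 ("bin FL",74,324,80),("bin BL",92,207,80),("bin BR",186,244,80)]: P[nm]=f(U,V,z); print(nm,P[nm])
c=sum(P[k] for k in("FL","FR","BR","BL"))/4; print("c",c,"bin c",(P["bin FL"]+P["bin BR"])/2)
for a,b in(("FR","BR"),("FL","BL"),("FR","FL"),("BR","BL"),("bin FL","bin BL"),("bin BR","bin BL")): d=P[b]-P[a]; print(a,b,np.hypot(*d[:2]),np.degrees(np.arctan2(d[1],d[0])))
```

```text
FL [ 500.3 -105.1  310. ]
FR [ 513.8 -170.1  310. ]
BR [ 596.6 -152.3  310. ]
BL [582.7 -88.7 310. ]
lipL [ 447.6 -119.   248. ]
lipR [ 460.  -178.3  248. ]
tabend [ 423.6 -153.8  240. ]
bin FL [354.3 249.5  80. ]
bin BL [508.4 224.8  80. ]
bin BR [485.2  89.   80. ]
c [ 548.3 -129.   310. ] bin c [419.7 169.3  80. ]
FR BR 84.70271181732848 12.142883203244917
FL BL 84.05066508465168 11.257078451833172
FR FL 66.34236419341396 101.71390385585053
BR BL 65.04132587909294 102.28857229701431
bin FL bin BL 156.0276163139216 -9.134067612698562
bin BR bin BL 137.76679250641428 80.29782779772879
```

Request:
servo_tool([
  [[-1, 0.64, 0.3, 0, 0, 0, 0], [-1, 0, 0, -0.5, 0, 0, 0], [-1, 0, 0, -0.8, 0, 0, 0], [-1, 0, 0, -0.8, 0, 0, 0], [-1, 0, 0, -0.5, 0, 0, 0]],
])

```text
t: 8.37
ee_pos: [544.9, -129.9, 363.3]
orientation: [-3.12, -0.314, -0.016]
ft_force: [-0.6, -0.8, -0.8]
width: 88.2
grasp_force: 0.0
```

Request:
servo_tool([
  [[-1, 0, 0, -0.4, 0, 0, 0], [-1, 0, 0, -0.2, 0, 0, 0], [-1, 0, 0, 0, 0, 0, 0], [-1, 0, 0, 0, 0, 0, 0]],
])

```text
t: 8.7
ee_pos: [547.1, -130.2, 342.7]
orientation: [-3.121, -0.314, -0.02]
ft_force: [-0.2, 0.2, 0.1]
width: 87.8
grasp_force: 0.0
```

Request:
servo_tool([
  [[0, 0, 0, 0, 0, 0, 0], [0.5, 0, 0, 0, 0, 0, 0], [0.8, 0, 0, 0, 0, 0, 0], [1, 0, 0, 0, 0, 0, 0], [1, 0, 0, 0, 0, 0, 0]],
])

```text
t: 9.12
ee_pos: [548.0, -129.9, 343.0]
orientation: [-3.122, -0.316, -0.021]
ft_force: [-2.0, -0.3, 5.0]
width: 65.9
grasp_force: 30.0
```

Run:
```python
from h import *
np.set_printoptions(precision=3,suppress=True)
o=readout.get_obs(); print(o["t"],o["ee_pos"],o["qpos"],o["width"],o["grasp_force"],o["ft_force"],o["moment"],R.from_rotvec(o["orientation"]).as_matrix())
```

```text
9.1167 [ 548.009 -129.914  342.994] [-0.257  0.283  1.737  0.009  1.11   1.108] 65.87947773057526 29.992660582065582 [-2.014 -0.303  5.02 ] [-0.251  0.148 -0.027] [[ 0.98   0.2    0.013]
 [ 0.2   -0.98   0.005]
 [ 0.014 -0.002 -1.   ]]
```

The carton is gripped: 65.9 mm opening at 30 N. Before lifting, I'll fit a small arm model to the logged joints to check that the pouring pose is within reach.

```bash
cat > kin.py <<'E'
from h import *
from scipy.optimize import least_squares
# (qpos, ee_pos) logged
D=[([-1.35,.424,1.631,0,1.089,-.019],[148.4,-606.7,301.9],[-3.118,-.376,0]),
([-.3915,-.039,1.763,.0022,1.4138,1.1737],[417.3,-158.8,494.9],[-3.141,-.0083,-.0068]),
([-.3155,.1165,1.7423,-.0004,1.2887,1.0566],[485.65,-146.1,430],[-3.124,-.3115,.0087]),
([-.3036,.1796,1.8171,0,1.1427,1.0668],[490.85,-141.3,365.9],[3.125,.314,.003]),
([-.602,.019,2.23,.844,.601,.127],[418.4,-155.5,324.5],[-2.915,-.291,-.943]),
([-.313,.202,1.867,-.05,1.158,1.081],[459.5,-147.1,335.7],[3.114,.312,-.15]),
([-.565,.073,2.224,.644,.573,.306],[409.8,-157.25,291.4],[-2.987,-.299,-.747]),
([-.588,.082,2.249,.763,.548,.174],[407.6,-157.9,285.5],[-2.966,-.296,-.81]),
([-.257,.283,1.737,.009,1.11,1.108],[548,-129.9,343],[-3.122,-.316,-.021])]
def fk(q,p,s4=1,s6=1):
    a,h,L1,e,L2,f,Lt,y6=p
    A=R.from_euler("z",q[0]); P=A.apply([a,0,h])
    A=A*R.from_euler("y",q[1]); P=P+A.apply([0,0,L1]); A=A*R.from_euler("y",q[2]); P=P+A.apply([e,0,L2])
    A=A*R.from_euler("z",s4*q[3])*R.from_euler("y",q[4]); P=P+A.apply([f,0,Lt]); A=A*R.from_euler("z",s6*q[5]+y6); return P,A
def res(p,s): return np.concatenate([np.r_[P-x,300*(A.inv()*R.from_rotvec(r)).as_rotvec()] for q,x,r in D for P,A in [fk(q,p,*s)]])
S,p=min((( (s4,s6), least_squares(res,[0,320,505,0,474,0,257,y],args=((s4,s6),),loss="soft_l1")) for s4 in(1,-1) for s6 in(1,-1) for y in(0,1.57,3.14,-1.57)),key=lambda t:t[1].cost)
p=p.x
lo=np.array([-3,-.9,.09,-1.31,.11,-2.54]);hi=np.array([3,2.11,2.58,4.45,2.69,2.54])
def ik(x,A,q0):
    g=lambda q:(lambda P,B:np.r_[P-x,300*(B.inv()*A).as_rotvec()])(*fk(q,p,*S))
    s=least_squares(g,np.clip(q0,lo+.01,hi-.01),bounds=(lo,hi)); return s.x,np.abs(s.fun).max()
def pourpose(lip,yaw,th,half=0):
    "TCP pose with carton lip at lip, yaw (deg), tilt th (deg)"
    C=R.from_euler("z",yaw,degrees=True)*R.from_euler("y",-th,degrees=True)
    return np.array(lip)+C.apply(np.array([0,0,143])-[-95,0,48]), C*R.from_rotvec([np.pi,0,0]), C
E
python3 - <<'E'
from kin import *
np.set_printoptions(precision=2,suppress=True)
print(S,p,np.abs(res(p,S)).reshape(-1,6).max(1))
q0=[.2,.1,2,.3,1,.8]
for yaw in(-10,11.5,25,50,75,90):
  for z in(180,230):
    q=q0
    for th in(0,15,30,45,55): 
        x,A,C=pourpose([445,168,z],yaw,th); q,e=ik(x,A,q)
        if th in(0,45,55): print(yaw,z,th,x,q,round(e,1))
E
```

```text
(1, 1) [  27.13  318.04  569.79   92.79  487.31   22.17  226.72 1069.71] [11.1  12.85 12.46 11.97  1.29 12.19  1.36  0.21 11.95]
-10 180 0 [538.56 151.5  275.  ] [ 0.27  0.36  1.8  -0.    0.98  2.02] 0.0
-10 180 45 [445.   168.   314.35] [ 0.44  0.    2.19 -0.57  0.42  2.54] 50.8
-10 180 55 [422.02 172.05 312.31] [ 0.42 -0.08  2.27 -0.63  0.32  2.54] 77.6
-10 230 0 [538.56 151.5  325.  ] [ 0.27  0.3   1.76 -0.    1.08  2.02] 0.0
-10 230 45 [445.   168.   364.35] [ 0.47 -0.07  2.15 -0.58  0.54  2.54] 39.5
-10 230 55 [422.02 172.05 362.31] [ 0.46 -0.16  2.23 -0.64  0.44  2.54] 64.5
11.5 180 0 [538.09 186.94 275.  ] [ 0.33  0.38  1.78 -0.    0.99  1.7 ] 0.0
11.5 180 45 [445.   168.   314.35] [ 0.44  0.    2.28 -0.8   0.18  2.54] 13.8
11.5 180 55 [422.14 163.35 312.31] [ 0.42 -0.09  2.34 -0.83  0.11  2.54] 43.8
11.5 230 0 [538.09 186.94 325.  ] [ 0.33  0.31  1.74 -0.    1.09  1.7 ] 0.0
11.5 230 45 [445.   168.   364.35] [ 0.49 -0.08  2.25 -0.78  0.29  2.54] 0.2
11.5 230 55 [422.14 163.35 362.31] [ 0.44 -0.16  2.32 -0.83  0.16  2.54] 24.3
25 180 0 [531.1  208.15 275.  ] [ 0.37  0.38  1.78
[... 1029 characters left out ...]
-0.11  0.26  2.2   1.26  1.02 -0.76] 0.0
75 230 0 [469.59 259.76 325.  ] [ 0.51  0.27  1.81 -0.    1.07  0.77] 0.0
75 230 45 [445.   168.   364.35] [ 0.01  0.1   2.11  0.98  0.96 -0.34] 0.0
75 230 55 [438.96 145.47 362.31] [-0.11  0.15  2.16  1.18  1.07 -0.6 ] 0.0
90 180 0 [445. 263. 275.] [ 0.53  0.3   1.89 -0.    0.95  0.53] 0.0
90 180 45 [445.   168.   314.35] [-0.    0.26  2.07  0.94  1.06 -0.59] 0.0
90 180 55 [445.   144.67 312.31] [-0.11  0.33  2.09  1.07  1.19 -0.79] 0.0
90 230 0 [445. 263. 325.] [ 0.53  0.24  1.85 -0.    1.06  0.53] 0.0
90 230 45 [445.   168.   364.35] [ 0.    0.17  2.03  0.89  1.14 -0.47] 0.0
90 230 55 [445.   144.67 362.31] [-0.11  0.23  2.06  1.03  1.25 -0.66] 0.0
```

Run:
```python
from kin import *
np.set_printoptions(precision=2,suppress=True)
# rotation structure alone: which signs/offsets reproduce orientation
best=[]
import itertools
for s4,s5,s6 in itertools.product((1,-1),repeat=3):
    for y in (0,1.57,3.14,-1.57):
        g=lambda v:np.concatenate([( (R.from_euler("z",q[0])*R.from_euler("y",q[1]+q[2]+v[1])*R.from_euler("z",s4*q[3]+v[2])*R.from_euler("y",s5*q[4]+v[3])*R.from_euler("z",s6*q[5]+v[0])).inv()*R.from_rotvec(r)).as_rotvec() for q,x,r in D])
        s=least_squares(g,[y,0,0,0]); best.append((s.cost,s4,s5,s6,s.x,np.abs(s.fun).reshape(-1,3).max(1)))
best.sort(key=lambda t:t[0]); 
for b in best[:3]: print(*b)
```

```text
2.2154655842962094e-06 -1 1 1 [ 1.57  3.14  0.   -3.14] [0. 0. 0. 0. 0. 0. 0. 0. 0.]
2.2154655842965296e-06 -1 -1 1 [-1.57  3.14  3.14  3.14] [0. 0. 0. 0. 0. 0. 0. 0. 0.]
2.215465584296594e-06 1 1 1 [ 1.57  0.   -0.   -0.  ] [0. 0. 0. 0. 0. 0. 0. 0. 0.]
```

```bash
python3 - <<'E'
s=open("kin.py").read()
i=s.index("S,p=min"); j=s.index("lo=np.array")
s=s[:i]+'''S=(1,1)
p=np.r_[least_squares(lambda v:np.concatenate([fk(q,np.r_[v,np.pi/2])[0]-x for q,x,r in D]),[0,320,505,0,474,0,257]).x,np.pi/2]
'''+s[j:]
open("kin.py","w").write(s)
E
python3 - <<'E'
from kin import *
np.set_printoptions(precision=2,suppress=True)
print(p,np.abs(res(p,S)).reshape(-1,6).max(1))
def corners(C,o): return [o+C.apply(v) for v in ([42.5,33,0],[42.5,-33,0],[-42.5,33,0],[-42.5,-33,0])]
for yaw in(11.5,30,45,60,75):
  for z in(180,210):
    q=[.3,.3,1.8,0,1,1.2]
    for th in range(0,56,5): 
        x,A,C=pourpose([435,171,z],yaw,th); q,e=ik(x,A,q)
        if th in(0,30,45,55): print(yaw,z,th,x,q,round(e,1), "maxy,minz of back corners",np.round(max(c[1] for c in corners(C,x-C.apply([0,0,143]))),0))
E
```

```text
[ 24.56 310.5  569.92  85.85 483.66  21.63 227.15   1.57] [11.53 11.1  11.36 11.23  0.83 11.61  1.49  0.18 11.38]
11.5 180 0 [528.09 189.94 275.  ] [ 0.35  0.37  1.79 -0.    0.98  1.72] 0.0 maxy,minz of back corners 231.0
11.5 180 30 [469.07 177.93 309.77] [ 0.42  0.09  2.13 -0.27  0.42  2.02] 0.0 maxy,minz of back corners 232.0
11.5 180 45 [435.   171.   314.35] [ 0.46 -0.01  2.29 -0.79  0.19  2.54] 15.0 maxy,minz of back corners 229.0
11.5 180 55 [412.14 166.35 312.31] [ 0.43 -0.1   2.36 -0.83  0.11  2.54] 43.7 maxy,minz of back corners 227.0
11.5 210 0 [528.09 189.94 305.  ] [ 0.35  0.33  1.77 -0.    1.04  1.72] 0.0 maxy,minz of back corners 231.0
11.5 210 30 [469.07 177.93 339.77] [ 0.42  0.04  2.1  -0.23  0.5   1.97] 0.0 maxy,minz of back corners 232.0
11.5 210 45 [435.   171.   344.35] [ 0.49 -0.06  2.27 -0.78  0.25  2.54] 6.7 maxy,minz of back corners 229.0
11.5 210 55 [412.14 166.35 342.31] [ 0.43 -0.15  2.35 -0.83  0.13  2.54] 31.0 maxy,minz of back corners 227.0
30 180 0 [517.27 218.5  275.  ] [ 0.4   0.37  1.79 -0.    0.98  1.45] 0.0 maxy,minz of back corners 268.0
30 180 
[... 2560 characters left out ...]
0.16  2.07  0.69  0.78 -0.01] 0.0 maxy,minz of back corners 318.0
75 180 45 [435.   171.   314.35] [ 0.01  0.18  2.17  1.08  0.88 -0.49] 0.0 maxy,minz of back corners 306.0
75 180 55 [428.96 148.47 312.31] [-0.11  0.25  2.23  1.26  1.02 -0.77] 0.0 maxy,minz of back corners 294.0
75 210 0 [459.59 262.76 305.  ] [ 0.52  0.28  1.84 -0.    1.02  0.78] 0.0 maxy,minz of back corners 312.0
75 210 30 [444.   204.59 339.77] [0.2  0.12 2.04 0.64 0.84 0.06] 0.0 maxy,minz of back corners 318.0
75 210 45 [435.   171.   344.35] [ 0.01  0.13  2.14  1.02  0.93 -0.4 ] 0.0 maxy,minz of back corners 306.0
75 210 55 [428.96 148.47 342.31] [-0.11  0.18  2.2   1.21  1.05 -0.66] 0.0 maxy,minz of back corners 294.0
```

Run:
```python
from kin import *
np.set_printoptions(precision=2,suppress=True)
for u,v,z in((165.5,157,245),(179,144,245),(166,154,245)): print("cab scene",onz("scene",u,v,z))
o=pose("w5")
for U,V in((100,145),(85,255)): print("cab foot",onz("wrist",(U+.5)/1.5625-.5,(V+.5)/1.5625-.5,0,o))
print("door foot",onz("wrist",(110+.5)/1.5625-.5,(103+.5)/1.5625-.5,0,o))
for yaw in(90,110,125,140,155):
  for z in(160,200):
    q=[.3,.3,1.8,0,1,.2]
    b=np.array([np.cos(np.radians(yaw)),np.sin(np.radians(yaw)),0])
    for th in range(0,56,5): 
        x,A,C=pourpose(np.array([420,171,z])+40*b,yaw,th); q,e=ik(x,A,q)
        if th in(0,30,55): print(yaw,z,th,x,q,round(e,1),"wrist",x-227*A.apply([0,0,1]))
```

```text
cab scene [472.89 298.05 245.  ]
cab scene [571.59 278.19 245.  ]
cab scene [493.4  302.77 245.  ]
cab foot [580.48 282.14   0.  ]
cab foot [424.06 291.8    0.  ]
door foot [638.99 276.25   0.  ]
90 160 0 [420. 306. 255.] [ 0.63  0.34  1.9  -0.    0.91  0.63] 0.0 wrist [420. 306. 482.]
90 160 30 [420.   245.77 289.77] [ 0.28  0.22  2.06  0.71  0.83 -0.2 ] 0.0 wrist [420.   132.27 486.36]
90 160 55 [420.   187.67 292.31] [-0.02  0.34  2.16  1.16  1.1  -0.84] 0.0 wrist [420.     1.72 422.51]
90 200 0 [420. 306. 295.] [ 0.63  0.28  1.87 -0.    0.99  0.63] 0.0 wrist [420. 306. 522.]
90 200 30 [420.   245.77 329.77] [ 0.29  0.16  2.03  0.65  0.91 -0.11] 0.0 wrist [420.   132.27 526.36]
90 200 55 [420.   187.67 332.31] [-0.02  0.25  2.13  1.11  1.15 -0.72] 0.0 wrist [420.     1.72 462.51]
110 160 0 [373.83 297.86 255.  ] [ 0.67  0.28  1.98 -0.    0.88  0.32] 0.0 wrist [373.83 297.86 482.  ]
110 160 30 [394.43 241.26 289.77] [ 0.29  0.25  2.04  0.64  1.   -0.45] 0.0 wrist [433.25 134.61 486.36]
110 160 55 [414.3  186.66 292.31] [ 0.02  0.4   2.04  0.93  1.3  -0.89] 0.0 wrist [477.9   11.93 
[... 1499 characters left out ...]
] [ 0.11  0.43  1.86  0.64  1.62 -0.99] 0.0 wrist [549.67  62.19 462.51]
155 160 0 [297.65 228.05 255.  ] [ 0.65  0.14  2.19 -0.    0.82 -0.48] 0.0 wrist [297.65 228.05 482.  ]
155 160 30 [352.23 202.6  289.77] [ 0.32  0.29  1.99  0.37  1.28 -0.99] 0.0 wrist [455.1  154.63 486.36]
155 160 55 [404.89 178.05 292.31] [ 0.17  0.52  1.82  0.49  1.65 -1.15] 0.0 wrist [573.42  99.46 422.51]
155 200 0 [297.65 228.05 295.  ] [ 0.65  0.06  2.15 -0.    0.93 -0.48] 0.0 wrist [297.65 228.05 522.  ]
155 200 30 [352.23 202.6  329.77] [ 0.32  0.23  1.95  0.36  1.37 -0.96] 0.0 wrist [455.1  154.63 526.36]
155 200 55 [404.89 178.05 332.31] [ 0.17  0.46  1.8   0.5   1.72 -1.11] 0.0 wrist [573.42  99.46 462.51]
```

The cabinet's right face is at y ≈ 285, so I'll pour with the carton yawed to about 140°, which is well conditioned for the arm and clear of everything. I'll lift now.

Request:
servo_tool([
  [[1, 0, 0, 0.2, 0, 0, 0], [1, 0, 0, 0.4, 0, 0, 0], [1, 0, 0, 0.7, 0, 0, 0], [1, 0, 0, 0.8, 0, 0, 0], [1, 0, 0, 0.8, 0, 0, 0]],
])

```text
t: 9.53
ee_pos: [546.8, -129.5, 458.0]
orientation: [-3.12, -0.316, -0.013]
ft_force: [1.0, 0.1, -5.6]
width: 66.0
grasp_force: 30.0
```

Request:
servo_tool([
  [[1, 0, 0, 0.5, 0, 0, 0], [1, 0, 0, 0.1, 0, 0, 0], [1, 0, 0, 0, 0, 0, 0]],
])

```text
t: 9.78
ee_pos: [547.7, -129.7, 482.7]
orientation: [-3.122, -0.316, -0.021]
ft_force: [-0.4, -0.1, -6.7]
width: 66.2
grasp_force: 30.0
```

Run:
```python
from h import *
np.set_printoptions(precision=3,suppress=True)
im,o=shot("wrist","w6"); print(o["t"],o["ee_pos"],o["qpos"],o["width"],o["grasp_force"],o["ft_force"],o["moment"],R.from_rotvec(o["orientation"]).as_matrix())
```

```text
9.7833 [ 547.692 -129.712  482.715] [-0.257  0.168  1.566  0.008  1.397  1.111] 66.21660966672157 29.98487502336502 [-0.369 -0.146 -6.735] [-0.018  0.032 -0.013] [[ 0.98   0.2    0.013]
 [ 0.2   -0.98   0.005]
 [ 0.013 -0.003 -1.   ]]
```

Request:
servo_tool([
  [[1, -0.1, 0.18, 0, 0, 0, 0.5], [1, -0.22, 0.36, 0, 0, 0, 0.95], [1, -0.23, 0.38, 0, 0, 0, 0.98], [1, -0.23, 0.38, 0, 0, 0, 0.98], [1, -0.23, 0.38, 0, 0, 0, 0.98]],
])

```text
t: 10.25
ee_pos: [505.9, -61.9, 479.0]
orientation: [-2.998, -0.909, -0.009]
ft_force: [-0.5, -0.4, -6.2]
width: 66.1
grasp_force: 30.0
```

Request:
servo_tool([
  [[1, -0.23, 0.38, 0, 0, 0, 0.98], [1, -0.23, 0.38, 0, 0, 0, 0.98], [1, -0.23, 0.38, 0, 0, 0, 0.98], [1, -0.23, 0.38, 0, 0, 0, 0.98], [1, -0.23, 0.38, 0, 0, 0, 0.98]],
])

```text
t: 10.67
ee_pos: [459.8, 14.1, 479.3]
orientation: [-2.735, -1.523, -0.007]
ft_force: [-0.5, 0.1, -6.2]
width: 65.8
grasp_force: 30.0
```

Request:
servo_tool([
  [[1, -0.23, 0.38, 0, 0, 0, 0.98], [1, -0.23, 0.38, 0, 0, 0, 0.98], [1, -0.23, 0.38, 0, 0, 0, 0.98], [1, -0.23, 0.38, 0, 0, 0, 0.98], [1, -0.23, 0.38, 0, 0, 0, 0.98]],
])

```text
t: 11.08
ee_pos: [413.8, 89.9, 479.4]
orientation: [-2.348, -2.068, -0.005]
ft_force: [-0.6, 0.1, -6.4]
width: 65.5
grasp_force: 30.0
```

Request:
servo_tool([
  [[1, -0.23, 0.38, 0, 0, 0, 0.98], [1, -0.23, 0.38, 0, 0, 0, 0.98], [1, -0.23, 0.38, 0, 0, 0, 0.98], [1, -0.23, 0.38, 0, 0, 0, 0.98], [1, -0.23, 0.38, 0, 0, 0, 0.98]],
])

```text
t: 11.5
ee_pos: [367.9, 165.7, 479.5]
orientation: [-1.855, -2.518, -0.001]
ft_force: [1.0, 0.3, -7.0]
width: 65.6
grasp_force: 30.0
```

Request:
servo_tool([
  [[1, -0.23, 0.38, 0, 0, 0, 0.98], [1, -0.23, 0.38, 0, 0, 0, 0.98], [1, -0.23, 0.38, 0, 0, 0, 0.98], [1, -0.15, 0.25, 0, 0, 0, 0.98], [1, 0, 0, 0, 0, 0, 0.8]],
])

```text
t: 11.92
ee_pos: [333.9, 221.9, 479.5]
orientation: [-1.297, -2.844, 0.002]
ft_force: [0.7, 0.5, -6.7]
width: 65.6
grasp_force: 30.0
```

Request:
servo_tool([
  [[1, 0, 0, 0, 0, 0, 0], [1, 0, 0, 0, 0, 0, 0]],
])

```text
t: 12.08
ee_pos: [335.1, 220.7, 480.3]
orientation: [-1.309, -2.84, 0.001]
ft_force: [-0.4, -0.0, -6.6]
width: 66.1
grasp_force: 30.0
```

Run:
```python
from kin import *
np.set_printoptions(precision=3,suppress=True)
im,o=shot("wrist","w7"); A=R.from_rotvec(o["orientation"]).as_matrix(); yaw=np.degrees(np.arctan2(A[1,0],A[0,0])); print(o["t"],o["ee_pos"],o["qpos"],o["width"],o["ft_force"],yaw,A[:,2])
cv2.imwrite("pics/w7b.png",im)
lip=np.array([420,171,165])+45*np.array([np.cos(np.radians(yaw)),np.sin(np.radians(yaw)),0])
e,B=np.array(o["ee_pos"]),R.from_rotvec(o["orientation"])
x,T,C=pourpose(lip+[0,0,60],yaw,12)
print("first:",(x-e)/40,(T*B.inv()).as_rotvec()/np.radians(5))
for th0,th1 in((12,24),(24,34),(34,44),(44,54)):
    (x0,A0,_),(x1,A1,_)=[pourpose(lip+[0,0,60 if t==12 else 0],yaw,t) for t in(th0,th1)]
    print(th0,th1,(x1-x0)/40,(A1*A0.inv()).as_rotvec()/np.radians(5),x1)
```

```text
12.0833 [335.077 220.693 480.264] [ 0.546 -0.108  1.857  0.012  1.401 -0.163] 66.0753552425947 [-0.388 -0.021 -6.553] 130.50185517493475 [-0.013  0.005 -1.   ]
first: [ 0.204  1.004 -3.565] [ 1.763  1.406 -0.008]
12 24 [ 0.406 -0.476 -1.181] [ 1.825  1.559 -0.   ] [359.504 241.827 290.427]
24 34 [ 0.366 -0.428  0.161] [1.521 1.299 0.   ] [374.124 224.71  296.882]
34 44 [ 0.378 -0.443  0.061] [1.521 1.299 0.   ] [389.251 207.    299.33 ]
44 54 [ 0.379 -0.444 -0.041] [1.521 1.299 0.   ] [404.424 189.236 297.696]
```

View pics/w7b.png

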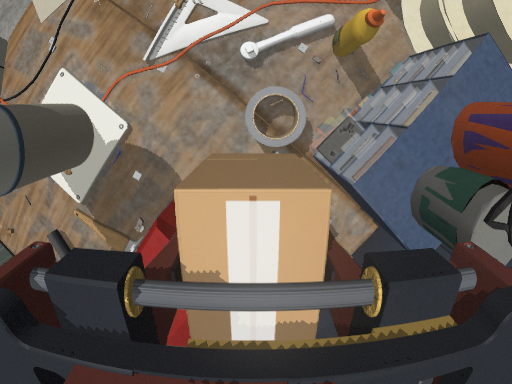

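The view shows the carton upright in the grip at 130° yaw, clear of the duct tape at (275,115). The green can on the cabinet is near the gripper's right end at (460,220), so I'll turn on to 150° for clearance. That was picture 11, one over the limit of 10, so from here I'll check by numbers only.

Run:
```python
from kin import *
np.set_printoptions(precision=3,suppress=True)
o=readout.get_obs(); e,B=np.array(o["ee_pos"]),R.from_rotvec(o["orientation"])
lip=np.array([420,171,165])+45*np.array([np.cos(np.radians(150)),np.sin(np.radians(150)),0]); print(lip)
seq=[(60,0),(60,12),(0,20),(0,25),(0,30),(0,35),(0,40),(0,45),(0,50),(0,55)]
pe,pB=e,B;q=o["qpos"]
for dz,th in seq:
    x,T,C=pourpose(lip+[0,0,dz],150,th); q,er=ik(x,T,q)
    print(th,x,(x-pe)/40,(T*pB.inv()).as_rotvec()/np.radians(5),q,round(er,1)); pe,pB=x,T
```

```text
[381.029 193.5   165.   ]
0 [298.756 241.    320.   ] [-0.914  0.509 -4.016] [-0.041 -0.156  3.907] [ 0.679  0.035  2.105  0.     1.002 -0.368] 0.0
12 [317.66  230.086 337.676] [ 0.473 -0.273  0.442] [ 1.2    2.078 -0.   ] [ 0.518  0.069  2.04   0.198  1.146 -0.621] 0.0
20 [331.857 221.889 286.763] [ 0.355 -0.205 -1.273] [0.8   1.386 0.   ] [ 0.423  0.205  2.054  0.315  1.112 -0.797] 0.0
25 [341.235 216.475 291.248] [ 0.234 -0.135  0.112] [0.5   0.866 0.   ] [ 0.372  0.238  2.024  0.363  1.188 -0.865] 0.0
30 [350.915 210.886 294.772] [ 0.242 -0.14   0.088] [0.5   0.866 0.   ] [ 0.325  0.274  1.994  0.405  1.264 -0.923] 0.0
35 [360.825 205.165 297.309] [ 0.248 -0.143  0.063] [0.5   0.866 0.   ] [ 0.283  0.314  1.963  0.44   1.339 -0.971] 0.0
40 [370.888 199.355 298.839] [ 0.252 -0.145  0.038] [ 0.5    0.866 -0.   ] [ 0.246  0.358  1.933  0.47   1.413 -1.012] 0.0
45 [381.029 193.5   299.35 ] [ 0.254 -0.146  0.013] [0.5   0.866 0.   ] [ 0.213  0.403  1.903  0.497  1.485 -1.047] 0.0
50 [391.169 187.645 298.839] [ 0.254 -0.146 -0.013] [ 0.5    0.866 -0.   ] [ 0.183  0.451  1.873  0.521  1.557 -1.077] 0.0
55 [401.233 181.835 297.309] [ 0.252 -0.145 -0.038] [0.5   0.866 0.   ] [ 0.158  0.5    1.844  0.543  1.626 -1.102] 0.0
```

Request:
servo_tool([
  [[1, -0.1, 0.06, -0.3, 0, 0, 0.98], [1, -0.12, 0.06, -0.5, 0, 0, 0.98], [1, -0.12, 0.06, -0.5, 0, 0, 0.98], [1, -0.1, 0.06, -0.5, 0, 0, 0.97], [1, 0, 0, -0.5, 0.3, 0.5, 0]],
])

```text
t: 12.55
ee_pos: [317.0, 230.4, 388.8]
orientation: [-0.789, -2.977, -0.021]
ft_force: [-0.8, -0.2, -7.2]
width: 66.0
grasp_force: 30.0
```

Request:
servo_tool([
  [[1, 0, 0, -0.5, 0.3, 0.5, 0], [1, 0, 0, -0.4, 0.3, 0.5, 0], [1, 0, 0, -0.3, 0.3, 0.5, 0], [1, 0, 0, 0, 0, 0, 0]],
])

```text
t: 12.88
ee_pos: [317.7, 229.3, 339.4]
orientation: [-0.759, -2.827, -0.078]
ft_force: [-0.3, -1.4, -6.7]
width: 65.9
grasp_force: 30.0
```

```bash
cat > nxt.py <<'E'
from kin import *
import sys
np.set_printoptions(precision=3,suppress=True)
o=readout.get_obs(); pe,pB=np.array(o["ee_pos"]),R.from_rotvec(o["orientation"])
a=pB.as_matrix(); print(o["t"],pe,"tilt",np.degrees(np.arccos(-a[2,2])),"w",o["width"],o["grasp_force"],"F",o["ft_force"],"q",o["qpos"])
if len(sys.argv)>1:
    yaw,off,z=map(float,sys.argv[1:4]); lip=np.array([420,171,z])+off*np.array([np.cos(np.radians(yaw)),np.sin(np.radians(yaw)),0])
    C=pB*R.from_rotvec([np.pi,0,0]).inv(); print("lip now",pe-C.apply([95,0,95]),"want",lip)
    for th in map(float,sys.argv[4:]):
        x,T,_=pourpose(lip,yaw,th); print(th,(x-pe)/40,(T*pB.inv()).as_rotvec()/np.radians(5)); pe,pB=x,T
E
python3 nxt.py 150 45 165 20 50 55
```

```text
12.8833 [317.712 229.267 339.447] tilt 12.598900803380939 w 65.94918518280012 29.996960163116455 F [-0.341 -1.374 -6.684] q [ 0.487  0.063  2.035  0.2    1.172 -0.648]
lip now [379.812 192.839 226.016] want [381.029 193.5   165.   ]
20.0 [ 0.354 -0.184 -1.317] [0.78  1.259 0.004]
50.0 [ 1.483 -0.856  0.302] [ 3.     5.196 -0.   ]
55.0 [ 0.252 -0.145 -0.038] [0.5   0.866 0.   ]
```

Request:
servo_tool([
  [[1, 0.118, -0.061, -0.44, 0.26, 0.42, 0], [1, 0.118, -0.061, -0.44, 0.26, 0.42, 0], [1, 0.118, -0.061, -0.44, 0.26, 0.42, 0], [1, 0.117, -0.068, 0.056, 0.25, 0.433, 0], [1, 0.117, -0.068, 0.056, 0.25, 0.433, 0]],
])

```text
t: 13.3
ee_pos: [342.1, 217.3, 293.4]
orientation: [-0.702, -2.628, -0.159]
ft_force: [-0.4, -0.3, -6.6]
width: 66.2
grasp_force: 30.0
```

Request:
servo_tool([
  [[1, 0.121, -0.07, 0.044, 0.25, 0.433, 0], [1, 0.121, -0.07, 0.044, 0.25, 0.433, 0], [1, 0.124, -0.072, 0.032, 0.25, 0.433, 0], [1, 0.124, -0.072, 0.032, 0.25, 0.433, 0], [1, 0, 0, 0, 0, 0, 0]],
])

```text
t: 13.72
ee_pos: [363.5, 205.8, 300.0]
orientation: [-0.66, -2.464, -0.213]
ft_force: [-0.1, 0.1, -7.2]
width: 65.9
grasp_force: 30.0
```

Request:
servo_tool([
  [[1, 0, 0, 0, 0, 0, 0], [1, 0, 0, 0, 0, 0, 0], [1, 0.126, -0.073, 0.019, 0.25, 0.433, 0], [1, 0.126, -0.073, 0.019, 0.25, 0.433, 0], [1, 0, 0, 0, 0, 0, 0]],
])

```text
t: 14.13
ee_pos: [372.0, 200.6, 301.4]
orientation: [-0.635, -2.38, -0.237]
ft_force: [0.3, 0.2, -6.3]
width: 65.8
grasp_force: 30.0
```

Request:
servo_tool([
  [[1, 0, 0, 0, 0, 0, 0], [1, 0.127, -0.073, 0.006, 0.25, 0.433, 0], [1, 0.127, -0.073, 0.006, 0.25, 0.433, 0], [1, 0.127, -0.073, -0.006, 0.25, 0.433, 0], [1, 0.127, -0.073, -0.006, 0.25, 0.433, 0]],
])

```text
t: 14.55
ee_pos: [391.4, 189.2, 301.7]
orientation: [-0.589, -2.213, -0.281]
ft_force: [-0.5, 0.2, -5.9]
width: 66.1
grasp_force: 30.0
```

```bash
python3 nxt.py 150 45 165 50 57
```

```text
14.55 [391.403 189.246 301.709] tilt 49.71667507819829 w 66.1192167780072 29.998861849308014 F [-0.49   0.152 -5.864] q [ 0.162  0.429  1.851  0.508  1.597 -1.073]
lip now [382.231 195.452 167.816] want [381.029 193.5   165.   ]
50.0 [-0.006 -0.04  -0.072] [-0.03   0.083 -0.002]
57.0 [ 0.351 -0.203 -0.061] [0.7   1.212 0.   ]
```

Request:
servo_tool([
  [[1, 0.12, -0.08, -0.03, 0.25, 0.43, 0], [1, 0.12, -0.08, -0.03, 0.25, 0.43, 0], [1, 0.11, -0.06, -0.02, 0.2, 0.35, 0], [1, 0, 0, 0, 0, 0, 0], [1, 0, 0, 0, 0, 0, 0]],
])

```text
t: 14.97
ee_pos: [405.5, 180.4, 298.0]
orientation: [-0.56, -2.096, -0.309]
ft_force: [-0.2, 0.1, -5.9]
width: 65.5
grasp_force: 30.0
```

Request:
servo_tool([
  [[1, 0, 0, 0, 0, 0, 0], [1, 0, 0, 0.1, 0, 0, 0], [1, 0, 0, -0.1, 0, 0, 0], [1, 0, 0, 0.1, 0, 0, 0], [1, 0, 0, -0.1, 0, 0, 0]],
])

```text
t: 15.38
ee_pos: [405.8, 180.4, 299.2]
orientation: [-0.558, -2.096, -0.311]
ft_force: [0.3, 0.4, -6.5]
width: 65.8
grasp_force: 30.0
```

Request:
servo_tool([
  [[1, 0, 0, 0, 0, 0, 0], [1, 0, 0, 0, 0, 0, 0], [1, 0, 0, 0, 0, 0, 0]],
])

```text
t: 15.63
ee_pos: [405.6, 180.2, 298.1]
orientation: [-0.559, -2.094, -0.31]
ft_force: [0.4, 0.7, -6.6]
width: 65.9
grasp_force: 30.0
```

```bash
python3 nxt.py
python3 - <<'E'
from h import *
im,o=shot("wrist","w8"); shot("scene","s8")
E
```

```text
15.6333 [405.598 180.152 298.112] tilt 56.76727268477903 w 65.93499454827439 29.99903976917267 F [ 0.373  0.665 -6.585] q [ 0.124  0.5    1.807  0.538  1.696 -1.106]
```

Request:
servo_tool([
  [[1, -0.1, 0.05, 0.2, -0.25, -0.43, 0], [1, -0.18, 0.1, 0.37, -0.48, -0.83, 0], [1, -0.18, 0.1, 0.37, -0.48, -0.83, 0], [1, -0.18, 0.1, 0.37, -0.48, -0.83, 0], [1, -0.18, 0.1, 0.37, -0.48, -0.83, 0]],
])

```text
t: 16.15
ee_pos: [372.3, 198.1, 366.0]
orientation: [-0.656, -2.459, -0.214]
ft_force: [-0.7, 0.4, -5.3]
width: 66.0
grasp_force: 30.0
```

Request:
servo_tool([
  [[1, -0.18, 0.1, 0.37, -0.48, -0.83, 0], [1, -0.18, 0.1, 0.37, -0.48, -0.83, 0], [1, -0.18, 0.1, 0.37, -0.48, -0.83, 0], [1, -0.18, 0.1, 0.37, -0.48, -0.83, 0], [1, -0.18, 0.1, 0.37, -0.48, -0.83, 0]],
])

```text
t: 16.57
ee_pos: [335.5, 217.9, 440.1]
orientation: [-0.761, -2.856, -0.078]
ft_force: [-0.3, -0.2, -6.1]
width: 66.0
grasp_force: 30.0
```

Request:
servo_tool([
  [[1, -0.18, 0.1, 0.37, -0.48, -0.83, 0], [1, -0.18, 0.1, 0.37, -0.48, -0.83, 0], [1, 0, 0, 0.3, -0.1, -0.17, 0], [1, 0.1, -0.16, 0, 0, 0, -0.5], [1, 0.2, -0.32, 0, 0, 0, -0.98]],
])

```text
t: 16.98
ee_pos: [333.7, 207.3, 481.0]
orientation: [-0.999, -2.967, -0.011]
ft_force: [-0.0, 0.3, -5.8]
width: 66.1
grasp_force: 30.0
```

Request:
servo_tool([
  [[1, 0.2, -0.32, 0, 0, 0, -0.98], [1, 0.2, -0.32, 0, 0, 0, -0.98], [1, 0.2, -0.32, 0, 0, 0, -0.98], [1, 0.2, -0.32, 0, 0, 0, -0.98], [1, 0.2, -0.32, 0, 0, 0, -0.98]],
])

```text
t: 17.4
ee_pos: [374.7, 141.3, 479.6]
orientation: [-1.614, -2.682, -0.009]
ft_force: [0.5, 0.2, -5.4]
width: 66.1
grasp_force: 30.0
```

Request:
servo_tool([
  [[1, 0.2, -0.32, 0, 0, 0, -0.98], [1, 0.2, -0.32, 0, 0, 0, -0.98], [1, 0.2, -0.32, 0, 0, 0, -0.98], [1, 0.2, -0.32, 0, 0, 0, -0.98], [1, 0.2, -0.32, 0, 0, 0, -0.98]],
])

```text
t: 17.82
ee_pos: [414.6, 77.2, 479.5]
orientation: [-2.148, -2.279, -0.01]
ft_force: [0.3, 0.1, -6.0]
width: 65.5
grasp_force: 30.0
```

Request:
servo_tool([
  [[1, 0.2, -0.32, 0, 0, 0, -0.98], [1, 0.2, -0.32, 0, 0, 0, -0.98], [1, 0.2, -0.32, 0, 0, 0, -0.98], [1, 0.2, -0.32, 0, 0, 0, -0.98], [1, 0.2, -0.32, 0, 0, 0, -0.98]],
])

```text
t: 18.23
ee_pos: [454.4, 13.1, 479.3]
orientation: [-2.585, -1.773, -0.011]
ft_force: [-0.6, -0.4, -5.6]
width: 65.7
grasp_force: 30.0
```

Request:
servo_tool([
  [[1, 0.2, -0.32, 0, 0, 0, -0.98], [1, 0.1, -0.1, 0, 0, 0, -0.5], [1, 0, 0, 0, 0, 0, 0], [1, 0, 0, 0, 0, 0, 0]],
])

```text
t: 18.57
ee_pos: [466.2, -2.8, 479.6]
orientation: [-2.69, -1.611, -0.012]
ft_force: [0.3, 0.1, -4.1]
width: 66.1
grasp_force: 30.0
```

```bash
cat > seebin.py <<'E'
from h import *
import sys
def proj(X,o):
    p=vision.camera_params("wrist"); H=np.array(p["hand_eye"]); Q=R.from_rotvec(o["orientation"])
    c=H[:3,:3].T@(Q.inv().apply(np.array(X)-o["ee_pos"])-H[:3,3]); r=np.hypot(c[0],c[1]); t=np.arctan2(r,c[2])
    return np.array([p["cx"],p["cy"]])+p["fx"]*t*c[:2]/r
n=sys.argv[1]; im,o=shot("wrist",n); a=R.from_rotvec(o["orientation"]).as_matrix()
print(o["t"],o["ee_pos"],"yaw",np.degrees(np.arctan2(a[1,0],a[0,0])),"tilt",np.degrees(np.arccos(-a[2,2])),o["width"],o["ft_force"])
y=np.radians(-9.5); Z=R.from_euler("z",y)
q=lambda z,sx,sy:np.array([proj(np.array([420,171,0])+Z.apply([i*sx,j*sy,z]),o) for i,j in((1,1),(1,-1),(-1,-1),(-1,1))])
rim=q(80,75,65);print("rim px",np.round(rim).tolist())
m=np.zeros(im.shape[:2],np.uint8); cv2.fillConvexPoly(m,np.int32(np.round(rim)),255)
hsv=cv2.cvtColor(im,cv2.COLOR_BGR2HSV); wood=cv2.inRange(hsv,(8,60,70),(30,255,255))
w=cv2.morphologyEx(wood&m,cv2.MORPH_OPEN,np.ones((2,2),np.uint8))
k,l,s,c=cv2.connectedComponentsWithStats(w)
for i in range(1,k):
    if s[i,4]>15:
        cnt=max(cv2.findContours((l==i).astype(np.uint8),0,2)[0],key=cv2.contourArea); P=onz("wrist",*c[i],13,o); r=cv2.minAreaRect(cnt)
        print("blob",s[i].tolist(),"px",np.round(c[i],1),"at z13",np.round(P),"rect",np.round(r[1],1),"mean",np.round(im[l==i].mean(0)))
E
python3 seebin.py w9
```

```text
18.5667 [466.18933954  -2.8387545  479.57402759] yaw 61.83588951541007 tilt 0.5248142347843171 66.08250302229189 [ 0.31531725  0.10047539 -4.07220905]
rim px [[209.0, 29.0], [235.0, 101.0], [151.0, 133.0], [127.0, 64.0]]
blob [204, 73, 13, 28, 251] px [209.6  86.6] at z13 [454. 145.  13.] rect [27.1  9.4] mean [131. 175. 199.]
blob [215, 74, 17, 29, 246] px [222.8  88. ] at z13 [474. 131.  13.] rect [28.1  8.5] mean [143. 191. 217.]
blob [175, 92, 21, 24, 227] px [184.9 103.6] at z13 [398. 141.  13.] rect [25.6  9. ] mean [121. 162. 187.]
```

Three dowels are found in the bin, each 27x9 px. Next I'll look for the fourth.

Run:
```python
from h import *
im=cv2.imread("pics/w9.png"); hsv=cv2.cvtColor(im,cv2.COLOR_BGR2HSV)
rim=np.array([[209,29],[235,101],[151,133],[127,64]])
m=np.zeros(im.shape[:2],np.uint8); cv2.fillConvexPoly(m,rim,255); m=cv2.dilate(m,np.ones((9,9)))
S=hsv[:,:,1]; V=hsv[:,:,2]; Hh=hsv[:,:,0]
# coarse text map: W = warm/saturated, else brightness digit
for r in range(26,138,4):
    print(r,"".join((" " if not m[r,c] else ("W" if S[r,c]>60 and 5<Hh[r,c]<32 else str(V[r,c]//26))) for c in range(122,242,2)))
```

```text
26                                         WW6674              
30                                     65666656664             
34                                56666564322226655            
38                           56666653222222222246645           
42                       666665322222222222222226664           
46                  56666642222222222222223444456665W          
50             56665542222222222222224444466666666664W         
54        36665652222222222222224444556666666666666664         
58    666666422222222222222344446666666666666666666665W        
62  766432222222222222344444444666666666666666666666664W       
66  6665222222222344444444444444666666666666666666666663W      
70  6366322222244444444444444444466666666666666666666666W      
74   26662222223444444444444444445666666666WWWWW44WWWW665W     
78   226642222223444444444444444446666666666WWWW45WWWW6563W    
82    66662222222444444444444444445666666666WWWWW4WWWWW6664W   
86     6665222222344444444444444444666666666WWWWW44WWWW66644   
90      5654222222444444444444444444566666666WWWWW45WWWW66633  
94      5666222222244444444444WWWW44446666666WWWWW44WWWWW66634 
98       566522222234444444444WWWWWW4444666667WWW5565WWWWW665W 
102        566422222244444444444WWWWWW444466666W546665466666674 
106        55662222222444444444444WWWWWW4446666666666666544WWW  
110         W6652222223444444444444WWWWWW445666666653444W       
114          666422222244444444444444W666666653WWWWW            
118          W766222222244444444466666654WWWWWW                 
122           W665222222244466666653WWWWW                       
126            W66422256666665456WWW                            
130             6675666655WWWW5                                 
134             W665WWWWWW
```

Only three dowels are in the bin, and its whole floor is visible in the image. The fourth is probably still in the carton, so I'll go back and pour again, steeper and with shaking.

Request:
servo_tool([
  [[1, -0.2, 0.3, 0, 0, 0, 0.98], [1, -0.21, 0.33, 0, 0, 0, 0.98], [1, -0.21, 0.33, 0, 0, 0, 0.98], [1, -0.21, 0.33, 0, 0, 0, 0.98], [1, -0.21, 0.33, 0, 0, 0, 0.98]],
])

```text
t: 19.03
ee_pos: [423.8, 63.7, 480.7]
orientation: [-2.28, -2.153, -0.014]
ft_force: [0.1, 1.2, -6.0]
width: 65.8
grasp_force: 30.0
```

Request:
servo_tool([
  [[1, -0.21, 0.33, 0, 0, 0, 0.98], [1, -0.21, 0.33, 0, 0, 0, 0.98], [1, -0.21, 0.33, 0, 0, 0, 0.98], [1, -0.21, 0.33, 0, 0, 0, 0.98], [1, -0.21, 0.33, 0, 0, 0, 0.98]],
])

```text
t: 19.45
ee_pos: [381.7, 129.7, 480.8]
orientation: [-1.77, -2.587, -0.013]
ft_force: [0.6, 0.2, -5.7]
width: 66.0
grasp_force: 30.0
```

Request:
servo_tool([
  [[1, -0.21, 0.33, 0, 0, 0, 0.98], [1, -0.21, 0.33, 0, 0, 0, 0.98], [1, -0.21, 0.33, 0, 0, 0, 0.98], [1, -0.21, 0.33, 0, 0, 0, 0.98], [1, -0.21, 0.33, 0, 0, 0, 0.98]],
])

```text
t: 19.87
ee_pos: [339.6, 195.6, 480.8]
orientation: [-1.18, -2.902, -0.01]
ft_force: [0.1, 0.3, -5.1]
width: 65.7
grasp_force: 30.0
```

Request:
servo_tool([
  [[1, -0.21, 0.33, -0.2, 0, 0, 0.98], [1, -0.21, 0.33, -0.4, 0, 0, 0.98], [1, -0.2, 0.3, -0.5, 0, 0, 0.9], [1, 0, 0, -0.5, 0.3, 0.5, 0], [1, 0, 0, -0.5, 0.3, 0.5, 0]],
])

```text
t: 20.28
ee_pos: [314.6, 234.2, 396.4]
orientation: [-0.785, -2.929, -0.053]
ft_force: [0.7, -0.2, -5.9]
width: 65.9
grasp_force: 30.0
```

Request:
servo_tool([
  [[1, 0, 0, -0.5, 0.3, 0.5, 0], [1, 0, 0, -0.4, 0.3, 0.5, 0], [1, 0, 0, 0, 0, 0, 0], [1, 0, 0, 0, 0, 0, 0]],
])

```text
t: 20.62
ee_pos: [315.9, 233.0, 360.6]
orientation: [-0.768, -2.833, -0.088]
ft_force: [0.1, 0.1, -4.4]
width: 65.5
grasp_force: 30.0
```

```bash
python3 nxt.py 150 52 165 20 35 50 65
```

```text
20.6167 [315.882 232.976 360.607] tilt 12.220805819551781 w 65.53815046141787 29.999152421951294 F [ 0.138  0.113 -4.443] q [ 0.498  0.03   2.014  0.197  1.212 -0.624]
lip now [378.882 196.61  247.654] want [374.967 197.    165.   ]
20.0 [ 0.248 -0.19  -1.846] [0.744 1.368 0.072]
35.0 [ 0.724 -0.418  0.264] [1.5   2.598 0.   ]
50.0 [ 0.759 -0.438  0.038] [ 1.5    2.598 -0.   ]
65.0 [ 0.741 -0.428 -0.19 ] [1.5   2.598 0.   ]
```

Request:
servo_tool([
  [[1, 0.062, -0.047, -0.46, 0.186, 0.342, 0], [1, 0.062, -0.047, -0.46, 0.186, 0.342, 0], [1, 0.062, -0.047, -0.46, 0.186, 0.342, 0], [1, 0.062, -0.047, -0.46, 0.186, 0.342, 0], [1, 0.18, -0.105, 0.066, 0.375, 0.65, 0]],
])

```text
t: 21.03
ee_pos: [331.7, 221.5, 288.8]
orientation: [-0.714, -2.642, -0.149]
ft_force: [-0.6, -1.1, -6.6]
width: 65.3
grasp_force: 30.0
```

Request:
servo_tool([
  [[1, 0.18, -0.105, 0.066, 0.375, 0.65, 0], [1, 0.18, -0.105, 0.066, 0.375, 0.65, 0], [1, 0.18, -0.105, 0.066, 0.375, 0.65, 0], [1, 0.19, -0.11, 0.01, 0.375, 0.65, 0], [1, 0.19, -0.11, 0.01, 0.375, 0.65, 0]],
])

```text
t: 21.45
ee_pos: [371.8, 200.4, 300.4]
orientation: [-0.631, -2.333, -0.247]
ft_force: [-0.7, 0.0, -5.5]
width: 65.6
grasp_force: 30.0
```

Request:
servo_tool([
  [[1, 0.19, -0.11, 0.01, 0.375, 0.65, 0], [1, 0.19, -0.11, 0.01, 0.375, 0.65, 0], [1, 0.185, -0.107, -0.048, 0.375, 0.65, 0], [1, 0.185, -0.107, -0.048, 0.375, 0.65, 0], [1, 0.12, -0.07, -0.03, 0.25, 0.43, 0]],
])

```text
t: 21.87
ee_pos: [407.0, 179.9, 295.1]
orientation: [-0.553, -2.04, -0.316]
ft_force: [0.9, 0.4, -6.3]
width: 66.1
grasp_force: 30.0
```

Request:
servo_tool([
  [[1, 0, 0, 0, 0, 0, 0], [1, 0, 0, 0, 0, 0, 0], [1, 0.1, 0.15, 0.15, 0, 0, 0], [1, -0.1, -0.15, -0.15, 0, 0, 0], [1, -0.1, -0.15, 0.15, 0, 0, 0]],
])

```text
t: 22.28
ee_pos: [400.2, 174.3, 300.2]
orientation: [-0.552, -2.039, -0.314]
ft_force: [-1.3, 0.6, -5.9]
width: 65.6
grasp_force: 30.0
```

Request:
servo_tool([
  [[1, 0.1, 0.15, -0.15, 0, 0, 0], [1, 0, 0, 0.25, 0, 0, 0], [1, 0, 0, -0.25, 0, 0, 0], [1, 0, 0, 0.25, 0, 0, 0], [1, 0, 0, -0.25, 0, 0, 0]],
])

```text
t: 22.7
ee_pos: [405.3, 180.3, 296.6]
orientation: [-0.553, -2.038, -0.318]
ft_force: [1.8, 0.2, -6.4]
width: 66.0
grasp_force: 30.0
```

Request:
servo_tool([
  [[1, 0, 0, 0, 0, 0, 0], [1, 0, 0, 0, 0, 0, 0], [1, 0, 0, 0, 0, 0, 0], [1, 0, 0, 0, 0, 0, 0], [1, 0, 0, 0, 0, 0, 0]],
])

```text
t: 23.12
ee_pos: [404.8, 180.1, 294.5]
orientation: [-0.554, -2.036, -0.316]
ft_force: [-0.2, -1.0, -4.4]
width: 66.1
grasp_force: 30.0
```

```bash
python3 nxt.py
python3 - <<'E'
from h import *
shot("wrist","w10"); shot("scene","s10")
E
```

```text
23.1167 [404.793 180.062 294.483] tilt 60.00602399261964 w 66.1227439071054 29.999459087848663 F [-0.212 -1.015 -4.374] q [ 0.117  0.527  1.802  0.555  1.73  -1.109]
```

Request:
servo_tool([
  [[1, -0.1, 0.05, 0.2, -0.4, -0.7, 0], [1, -0.18, 0.1, 0.37, -0.48, -0.83, 0], [1, -0.18, 0.1, 0.37, -0.48, -0.83, 0], [1, -0.18, 0.1, 0.37, -0.48, -0.83, 0], [1, -0.18, 0.1, 0.37, -0.48, -0.83, 0]],
])

```text
t: 23.63
ee_pos: [371.3, 198.0, 362.4]
orientation: [-0.66, -2.428, -0.217]
ft_force: [0.6, 1.3, -5.7]
width: 66.1
grasp_force: 30.0
```

Request:
servo_tool([
  [[1, -0.18, 0.1, 0.37, -0.48, -0.83, 0], [1, -0.18, 0.1, 0.37, -0.48, -0.83, 0], [1, -0.18, 0.1, 0.37, -0.48, -0.83, 0], [1, -0.18, 0.1, 0.37, -0.48, -0.83, 0], [1, -0.18, 0.1, 0.37, -0.48, -0.83, 0]],
])

```text
t: 24.05
ee_pos: [334.6, 217.8, 436.4]
orientation: [-0.766, -2.824, -0.087]
ft_force: [0.3, 0.9, -5.9]
width: 65.7
grasp_force: 30.0
```

Request:
servo_tool([
  [[1, -0.18, 0.1, 0.37, -0.48, -0.83, 0], [1, -0.18, 0.1, 0.37, -0.48, -0.83, 0], [1, 0, 0, 0.3, -0.25, -0.43, 0], [1, 0.1, -0.16, 0, 0, 0, -0.5], [1, 0.2, -0.32, 0, 0, 0, -0.98]],
])

```text
t: 24.47
ee_pos: [332.1, 207.3, 477.4]
orientation: [-1.011, -2.959, -0.012]
ft_force: [1.4, -0.2, -5.7]
width: 66.0
grasp_force: 30.0
```

Request:
servo_tool([
  [[1, 0.2, -0.32, 0, 0, 0, -0.98], [1, 0.2, -0.32, 0, 0, 0, -0.98], [1, 0.2, -0.32, 0, 0, 0, -0.98], [1, 0.2, -0.32, 0, 0, 0, -0.98], [1, 0.2, -0.32, 0, 0, 0, -0.98]],
])

```text
t: 24.88
ee_pos: [373.1, 141.5, 475.9]
orientation: [-1.625, -2.672, -0.011]
ft_force: [0.5, -0.1, -4.7]
width: 66.1
grasp_force: 30.0
```

Request:
servo_tool([
  [[1, 0.2, -0.32, 0, 0, 0, -0.98], [1, 0.2, -0.32, 0, 0, 0, -0.98], [1, 0.2, -0.32, 0, 0, 0, -0.98], [1, 0.2, -0.32, 0, 0, 0, -0.98], [1, 0.2, -0.32, 0, 0, 0, -0.98]],
])

```text
t: 25.3
ee_pos: [413.0, 77.5, 475.8]
orientation: [-2.157, -2.268, -0.013]
ft_force: [-0.3, 0.3, -5.8]
width: 66.1
grasp_force: 30.0
```

Request:
servo_tool([
  [[1, 0.2, -0.32, 0, 0, 0, -0.98], [1, 0.2, -0.32, 0, 0, 0, -0.98], [1, 0.2, -0.32, 0, 0, 0, -0.98], [1, 0.2, -0.32, 0, 0, 0, -0.98], [1, 0.2, -0.32, 0, 0, 0, -0.98]],
])

```text
t: 25.72
ee_pos: [452.9, 13.6, 475.7]
orientation: [-2.591, -1.76, -0.014]
ft_force: [0.7, -0.4, -5.5]
width: 65.9
grasp_force: 30.0
```

Request:
servo_tool([
  [[1, 0.2, -0.32, 0, 0, 0, -0.98], [1, 0.1, -0.1, 0, 0, 0, -0.5], [1, 0, 0, 0, 0, 0, 0], [1, 0, 0, 0, 0, 0, 0]],
])

```text
t: 26.05
ee_pos: [464.9, -2.5, 476.0]
orientation: [-2.696, -1.598, -0.016]
ft_force: [-0.1, 0.2, -6.8]
width: 65.9
grasp_force: 30.0
```

```bash
python3 seebin.py w11
```

```text
26.05 [464.86699154  -2.51835158 475.97080193] yaw 61.31582286972452 tilt 0.7220590442432665 65.9401691450755 [-0.10290009  0.16622807 -6.76460697]
rim px [[208.0, 29.0], [235.0, 102.0], [151.0, 135.0], [127.0, 65.0]]
blob [203, 74, 14, 28, 253] px [209.5  87.3] at z13 [454. 146.  13.] rect [27.1  9.4] mean [132. 176. 199.]
blob [215, 75, 17, 29, 248] px [222.9  88.8] at z13 [474. 131.  13.] rect [28.5  8.8] mean [143. 191. 216.]
blob [175, 93, 22, 24, 232] px [185.  104.8] at z13 [398. 141.  13.] rect [26.  9.] mean [121. 162. 187.]
```

Nothing changed: still three. I'll search the whole view for a stray dowel, by colour and shape.

Run:
```python
from h import *
for n in("w9","w11","w8","w10","w5","w7"):
    im=cv2.imread(f"pics/{n}.png"); o=pose(n); hsv=cv2.cvtColor(im,cv2.COLOR_BGR2HSV)
    if n=="w9": print("dowel hsv",[hsv[y,x].tolist() for x,y in((209,86),(222,88),(185,103))],"bench",[hsv[y,x].tolist() for x,y in((120,130),(250,60))])
    for lab,rng in(("pale",((12,50,150),(24,110,255))),):
        w=cv2.morphologyEx(cv2.inRange(hsv,*rng),cv2.MORPH_OPEN,np.ones((3,3),np.uint8)); k,l,s,c=cv2.connectedComponentsWithStats(w)
        for i in range(1,k):
            if 60<s[i,4]<3000:
                cnt=max(cv2.findContours((l==i).astype(np.uint8),0,2)[0],key=cv2.contourArea); r=cv2.minAreaRect(cnt); a,b=sorted(r[1])
                if b>0 and a*b>0 and s[i,4]/(a*b)>.6: print(n,lab,s[i].tolist(),np.round([a,b],1),"z9",np.round(onz("wrist",*c[i],9,o))[:2],np.round(im[l==i].mean(0)))
```

```text
dowel hsv [[20, 93, 237], [22, 86, 246], [19, 97, 223]] bench [[15, 63, 159], [17, 68, 113]]
w9 pale [241, 0, 15, 16, 119] [11.8 16.7] z9 [591. 249.] [125. 144. 160.]
w9 pale [43, 7, 14, 41, 366] [13. 40.] z9 [211. 463.] [123. 145. 165.]
w9 pale [73, 25, 15, 25, 172] [10.4 24.2] z9 [272. 396.] [119. 139. 158.]
w9 pale [203, 72, 11, 28, 220] [ 8.4 27.3] z9 [452. 149.] [143. 195. 222.]
w9 pale [215, 73, 15, 29, 244] [ 8.8 28.2] z9 [473. 134.] [142. 194. 222.]
w9 pale [176, 92, 18, 22, 168] [ 7.6 25.6] z9 [397. 143.] [128. 177. 205.]
w9 pale [99, 118, 10, 18, 113] [ 9. 17.] z9 [224. 194.] [123. 143. 161.]
w9 pale [25, 158, 12, 21, 103] [ 5.8 22.3] z9 [ -2. 230.] [ 99. 128. 155.]
w9 pale [315, 161, 31, 22, 401] [16.4 28. ] z9 [ 580. -105.] [114. 158. 179.]
w9 pale [101, 165, 14, 11, 99] [10. 13.] z9 [188. 111.] [123. 143. 161.]
w9 pale [83, 182, 41, 31, 667] [23.3 45.6] z9 [148.  71.] [110. 136. 161.]
w9 pale [0, 192, 9, 19, 109] [ 7.6 18.4] z9 [-152.  214.] [108. 136. 162.]
w9 pale [0, 222, 11, 24, 140] [ 9.5 23.5] z9 [-221.  148.] [108. 134. 159.]
w9 pale [12, 234, 13, 15, 88] [ 5.5 18
[... 3170 characters left out ...]
] z9 [222. 474.] [115. 134. 153.]
w7 pale [380, 15, 15, 15, 89] [ 6.9 19.7] z9 [355. 600.] [110. 134. 155.]
w7 pale [318, 41, 13, 11, 89] [ 7.2 15.2] z9 [298. 463.] [111. 133. 154.]
w7 pale [109, 88, 11, 18, 81] [ 4.9 19.7] z9 [ 41. 132.] [112. 135. 156.]
w7 pale [128, 95, 10, 15, 70] [ 5.6 16.6] z9 [ 83. 146.] [107. 133. 156.]
w7 pale [249, 144, 14, 9, 86] [ 8. 13.] z9 [330. 228.] [116. 137. 156.]
w7 pale [176, 149, 25, 30, 370] [17.  30.6] z9 [247. 123.] [108. 132. 154.]
w7 pale [53, 204, 11, 16, 86] [ 5.  17.8] z9 [  65. -171.] [ 99. 127. 153.]
w7 pale [23, 214, 9, 16, 75] [ 8. 15.] z9 [  -4. -267.] [102. 129. 155.]
w7 pale [276, 310, 43, 14, 503] [13. 42.] z9 [654.  -0.] [116. 160. 197.]
```

Run:
```python
from h import *
for n in("w9","w8","w5"):
    im=cv2.imread(f"pics/{n}.png"); o=pose(n); hsv=cv2.cvtColor(im,cv2.COLOR_BGR2HSV)
    w=cv2.morphologyEx(cv2.inRange(hsv,(18,70,50),(25,140,255)),cv2.MORPH_OPEN,np.ones((2,2),np.uint8)); k,l,s,c=cv2.connectedComponentsWithStats(w)
    for i in range(1,k):
        if 40<s[i,4]<3000: print(n,s[i].tolist(),"z9",np.round(onz("wrist",*c[i],9,o))[:2],np.round(im[l==i].mean(0)))
for a,b in(("scene1","s10"),("scene1","s8")):
    A,B=[cv2.GaussianBlur(cv2.imread(f"pics/{x}.png"),(3,3),0).astype(int) for x in(a,b)]
    d=(np.abs(A-B).max(2)>35).astype(np.uint8); k,l,s,c=cv2.connectedComponentsWithStats(d)
    print(a,b,[(s[i].tolist(),np.round(onz("scene",*c[i],9))[:2].tolist()) for i in range(1,k) if s[i,4]>12])
```

```text
w9 [204, 74, 12, 26, 193] z9 [453. 146.] [137. 187. 212.]
w9 [216, 75, 14, 27, 206] z9 [474. 132.] [144. 196. 222.]
w9 [178, 93, 15, 22, 134] z9 [397. 139.] [132. 180. 207.]
w9 [282, 122, 22, 18, 83] z9 [546.   0.] [ 81. 126. 140.]
w9 [321, 194, 9, 11, 62] z9 [ 547. -151.] [137. 189. 225.]
w9 [129, 267, 14, 17, 125] z9 [ 100. -113.] [44. 76. 90.]
w9 [362, 267, 22, 52, 482] z9 [ 568. -414.] [45. 77. 91.]
w9 [125, 291, 9, 16, 97] z9 [  37. -161.] [ 60. 102. 121.]
w9 [365, 317, 92, 27, 821] z9 [ 617. -613.] [39. 68. 82.]
w9 [188, 335, 178, 16, 1470] z9 [ 284. -440.] [46. 72. 86.]
w8 [364, 267, 18, 18, 173] z9 [369. 412.] [ 56.  95. 114.]
w8 [125, 271, 9, 15, 68] z9 [189.  90.] [ 67. 117. 139.]
w8 [134, 270, 12, 10, 57] z9 [190. 105.] [41. 65. 76.]
w8 [375, 285, 9, 15, 69] z9 [396. 403.] [ 58.  98. 117.]
w8 [125, 287, 8, 16, 82] z9 [211.  80.] [ 60. 102. 121.]
w8 [365, 299, 14, 19, 118] z9 [409. 377.] [46. 82. 99.]
w8 [227, 341, 15, 10, 53] z9 [348. 183.] [ 74. 121. 143.]
w8 [237, 341, 53, 10, 317] z9 [368. 219.] [ 79. 137. 164.]
w5 [170, 126, 23, 5, 64] z9 [544.   4.] [ 97. 148. 166.]
w
[... 1202 characters left out ...]
7], [5322.0, 829.0]), ([254, 0, 12, 10, 82], [5168.0, 455.0]), ([269, 0, 70, 62, 2473], [3973.0, -189.0]), ([184, 48, 66, 141, 2405], [1218.0, 336.0]), ([221, 49, 21, 33, 387], [2362.0, 403.0]), ([274, 68, 46, 55, 747], [1893.0, -124.0]), ([300, 68, 16, 3, 37], [2308.0, -213.0]), ([313, 88, 10, 3, 22], [1880.0, -281.0]), ([268, 132, 42, 45, 1097], [938.0, -132.0]), ([246, 216, 26, 63, 878], [312.0, -51.0]), ([188, 227, 4, 12, 38], [356.0, 202.0]), ([223, 232, 28, 37, 298], [279.0, 26.0]), ([193, 236, 10, 20, 76], [292.0, 159.0]), ([185, 255, 12, 13, 86], [219.0, 163.0]), ([290, 266, 7, 12, 23], [219.0, -170.0]), ([197, 269, 9, 5, 21], [184.0, 119.0]), ([276, 281, 5, 6, 19], [164.0, -127.0])]
```

I can't see a stray dowel. To look inside, I'll hold the carton up with its spout facing the scene camera and read the pixels as numbers.

Request:
servo_tool([
  [[1, -0.11, -0.39, 0.06, 0, 0, -0.98], [1, -0.11, -0.39, 0.06, 0, 0, -0.98], [1, -0.11, -0.39, 0.06, 0, 0, -0.98], [1, -0.11, -0.39, 0.06, 0, 0, -0.98], [1, -0.11, -0.39, 0.06, 0, 0, -0.98]],
])

```text
t: 26.52
ee_pos: [442.6, -79.9, 489.1]
orientation: [-2.979, -0.989, -0.02]
ft_force: [0.5, 0.2, -4.9]
width: 66.0
grasp_force: 30.0
```

Request:
servo_tool([
  [[1, -0.11, -0.39, 0.06, 0, 0, -0.98], [1, -0.11, -0.39, 0.06, 0, 0, -0.98], [1, -0.11, -0.39, 0.06, 0, 0, -0.98], [1, -0.11, -0.39, 0.06, 0, 0, -0.98], [1, -0.11, -0.39, 0.06, 0, 0, -0.98]],
])

```text
t: 26.93
ee_pos: [420.7, -157.9, 501.1]
orientation: [3.124, 0.335, 0.02]
ft_force: [0.3, 0.1, -6.1]
width: 65.9
grasp_force: 30.0
```

Request:
servo_tool([
  [[1, 0, 0, 0, 0, 0, -0.98], [1, 0, 0, 0, 0, 0, -0.98], [1, 0, 0, 0, 0, 0, 0], [1, 0, 0, 0, 0, 0, 0]],
])

```text
t: 27.27
ee_pos: [421.2, -157.5, 501.1]
orientation: [3.139, 0.076, 0.02]
ft_force: [0.8, 0.2, -5.9]
width: 65.6
grasp_force: 30.0
```

```bash
cat > inside.py <<'E'
from h import *
import sys
im,o=shot("scene",sys.argv[1]); C=R.from_rotvec(o["orientation"])*R.from_rotvec([np.pi,0,0]).inv(); org=o["ee_pos"]-C.apply([0,0,143])
p=vision.camera_params("scene"); K=np.array([[p["fx"],0,p["cx"]],[0,p["fy"],p["cy"]],[0,0,1]])
pr=lambda X:cv2.projectPoints(np.array([org+C.apply(x) for x in X]),np.array(p["rvec"]),np.array(p["tvec"]),K,None)[0][:,0]
print(o["ee_pos"],np.degrees(C.as_euler("zyx")))
L=["openTL","openTR","hingeL","hingeR","lipL","lipR","backFloorL","backFloorR"]
P=pr([[-42,30,87],[-42,-30,87],[-41,30,30],[-41,-30,30],[-95,30,48],[-95,-30,48],[40,30,28],[40,-30,28]])
for a,b in zip(L,P): print(a,np.round(b,1))
u0,v0=np.int32(P[[0,1,2,3,4,5]].min(0))-4; u1,v1=np.int32(P[[0,1,2,3,4,5]].max(0))+5
hsv=cv2.cvtColor(im,cv2.COLOR_BGR2HSV)
print("cols",u0,u1)
for r in range(v0,v1): print(r," ".join(f"{hsv[r,c,0]:02d}/{hsv[r,c,1]//10:02d}/{hsv[r,c,2]//10:02d}" for c in range(u0,u1)))
E
python3 inside.py s12
```

```text
[ 421.1763717  -157.45205661  501.06698099] [ 2.77736343 -0.71913662 -0.08199247]
openTL [291.1 123.8]
openTR [312.  124.6]
hingeL [289.8 141.1]
hingeR [310.1 141.9]
lipL [290.4 144.6]
lipR [311.7 145.5]
backFloorL [289.6 129.3]
backFloorR [308.8 130. ]
cols 285 317
119 108/03/07 150/02/06 03/08/06 05/12/06 09/10/06 14/10/09 16/11/10 16/10/11 16/11/11 15/10/10 15/10/11 16/10/10 16/10/10 16/10/11 16/10/10 16/11/10 15/10/11 18/11/10 15/10/10 16/10/11 15/11/11 16/11/12 15/11/14 15/11/16 16/11/16 16/11/16 16/11/16 16/11/16 15/11/13 08/11/09 176/06/08 128/03/07
120 109/03/08 156/02/06 00/09/06 04/11/06 09/10/07 15/10/09 15/10/10 16/10/11 16/10/11 16/10/10 16/10/11 16/11/10 15/11/11 16/10/10 15/10/10 16/11/11 16/10/11 16/10/10 15/10/11 16/10/10 16/10/11 15/11/13 16/11/15 16/11/16 16/11/16 16/11/16 15/11/16 16/11/16 14/11/13 08/10/09 169/05/07 120/02/07
121 114/03/07 156/02/06 03/09/06 04/11/06 08/10/06 16/10/09 16/10/10 16/10/10 16/11/10 16/10/11 15/10/11 16/11/10 16/11/10 17/11/10 15/11/10 16/10/10 16/10/11 16/11/10 16/10/11 16/10/10 16/10/11 16/11/13 16/11/15 16/11/16 15/11/16 16/11/16 1
[... 7769 characters left out ...]
 17/11/10 17/11/10 16/09/10 11/05/09 120/02/08 108/04/08 111/03/08 109/04/08 111/04/08 110/03/08
148 108/03/08 113/03/08 108/01/07 12/05/09 16/10/10 16/11/10 16/11/11 16/11/10 16/11/10 16/11/10 15/11/11 16/11/10 16/10/10 14/07/11 07/01/14 174/00/19 175/00/21 10/01/19 13/04/14 15/09/11 15/10/11 16/10/10 15/10/10 16/10/11 15/10/10 11/05/09 120/01/07 111/04/08 113/03/08 111/04/08 110/03/07 109/04/08
149 111/03/08 108/04/08 120/02/08 09/04/08 15/09/10 16/10/10 16/10/10 15/10/10 15/10/10 15/10/11 15/10/10 16/10/11 16/10/10 15/06/11 10/02/15 06/00/19 00/00/21 07/01/18 13/04/13 15/09/10 15/10/10 15/10/10 15/10/10 16/10/10 17/10/10 11/05/09 120/01/08 109/03/08 111/04/08 106/04/08 110/03/08 113/03/08
```

The floor and back wall seen through the spout read as one uniform colour (hue 15–16), with no dowel-like blob, so the carton is empty. I'll stand it back on the rack first, then search for the fourth dowel with a free gripper.

Request:
servo_tool([
  [[1, 0.4, 0.1, 0, 0, 0, 0.3], [1, 0.7, 0.14, 0, 0, 0, 0.4], [1, 0.7, 0.15, 0, 0, 0, 0.4], [1, 0.7, 0.15, 0, 0, 0, 0.4], [1, 0.65, 0.13, 0, 0, 0, 0.3]],
])

```text
t: 27.73
ee_pos: [549.4, -130.0, 501.0]
orientation: [3.124, 0.325, 0.021]
ft_force: [0.4, -0.4, -6.6]
width: 66.0
grasp_force: 30.0
```

Request:
servo_tool([
  [[1, 0, 0, -0.4, 0, 0, 0], [1, 0, 0, -0.7, 0, 0, 0], [1, 0, 0, -0.7, 0, 0, 0], [1, 0, 0, -0.6, 0, 0, 0], [1, 0, 0, 0, 0, 0, 0]],
])

```text
t: 28.15
ee_pos: [545.8, -129.9, 399.7]
orientation: [-3.123, -0.322, -0.006]
ft_force: [-2.2, -0.3, -7.0]
width: 65.9
grasp_force: 30.0
```

Request:
servo_tool([
  [[1, 0, 0, 0, 0, 0, 0]],
])

```text
t: 28.23
ee_pos: [547.5, -130.5, 404.3]
orientation: [3.125, 0.32, 0.016]
ft_force: [-0.1, 0.1, -5.0]
width: 65.6
grasp_force: 30.0
```

```bash
python3 nxt.py
python3 - <<'E'
from h import *
o=readout.get_obs(); C=R.from_rotvec(o["orientation"])*R.from_rotvec([np.pi,0,0]).inv(); print(np.degrees(C.as_euler("zyx")),np.degrees(C.as_rotvec())/5)
E
```

```text
28.2333 [ 547.528 -130.544  404.308] tilt 0.5943982856136527 w 65.56732856698092 29.99916672706604 F [-0.134  0.125 -4.952] q [-0.257  0.224  1.67   0.004  1.238  1.109]
[11.70469271 -0.59271948  0.04464312] [-0.00321092 -0.11904332  2.34087134]
```

Request:
servo_tool([
  [[1, 0, 0, -0.5, 0, 0, 0], [1, 0, 0, -0.5, 0, 0, 0], [1, 0, 0, -0.3, 0, 0, 0], [1, 0, 0, -0.15, 0, 0, 0], [1, 0, 0, 0, 0, 0, 0]],
])

```text
t: 28.65
ee_pos: [547.7, -131.0, 347.2]
orientation: [3.124, 0.318, 0.02]
ft_force: [-0.9, -0.3, -5.8]
width: 65.8
grasp_force: 30.0
```

Request:
servo_tool([
  [[1, 0, 0, 0, 0, 0, 0], [1, 0, 0, -0.03, 0, 0, 0], [1, 0, 0, 0, 0, 0, 0]],
])

```text
t: 28.9
ee_pos: [548.1, -131.2, 347.2]
orientation: [3.123, 0.317, 0.024]
ft_force: [-0.0, 0.3, -5.4]
width: 66.0
grasp_force: 30.0
```

```bash
python3 nxt.py
```

```text
28.9 [ 548.059 -131.238  347.215] tilt 0.8758630665554646 w 65.98306532646413 29.99905228614807 F [-0.005  0.262 -5.355] q [-0.257  0.278  1.734  0.004  1.115  1.11 ]
```

Request:
servo_tool([
  [[1, 0, 0, -0.06, 0, 0, 0], [1, 0, 0, -0.03, 0, 0, 0], [1, 0, 0, 0, 0, 0, 0], [1, 0, 0, 0, 0, 0, 0]],
])

```text
t: 29.23
ee_pos: [547.9, -131.2, 343.8]
orientation: [3.123, 0.317, 0.023]
ft_force: [-2.3, -0.1, 5.3]
width: 66.1
grasp_force: 30.0
```

```bash
python3 nxt.py
```

```text
29.2333 [ 547.88  -131.241  343.766] tilt 0.8630777784429409 w 66.08433010633287 30.00126153230667 F [-2.314 -0.074  5.293] q [-0.258  0.281  1.737  0.004  1.108  1.11 ]
```

The carton is standing on the rack. I'll release it and go up to search.

Request:
servo_tool([
  [[0, 0, 0, 0, 0, 0, 0], [-1, 0, 0, 0, 0, 0, 0], [-1, 0, 0, 0, 0, 0, 0], [-1, 0, 0, 0, 0, 0, 0], [-1, 0, 0, 0.3, 0, 0, 0]],
])

```text
t: 29.65
ee_pos: [546.7, -130.8, 352.8]
orientation: [3.125, 0.317, 0.015]
ft_force: [0.0, -0.0, -0.8]
width: 87.1
grasp_force: 0.0
```

Request:
servo_tool([
  [[-1, 0, 0, 0.6, 0, 0, 0], [-1, 0, 0, 0.9, 0, 0, 0], [-1, 0, 0, 0.9, 0, 0, 0], [-1, 0, 0, 0.9, 0, 0, 0], [-1, -0.3, 0.4, 0.6, 0, 0, 0]],
])

```text
t: 30.07
ee_pos: [536.9, -116.5, 515.0]
orientation: [3.122, 0.314, 0.029]
ft_force: [-0.1, -0.4, -0.4]
width: 87.7
grasp_force: 0.0
```

Request:
servo_tool([
  [[-1, -0.4, 0.8, 0.2, 0, 0, 0], [-1, -0.4, 0.8, 0.2, 0, 0, 0], [-1, -0.4, 0.8, 0.2, 0, 0, 0], [-1, -0.4, 0.8, 0.2, 0, 0, 0], [-1, -0.4, 0.8, 0.2, 0, 0, 0]],
])

```text
t: 30.48
ee_pos: [454.3, 46.0, 551.9]
orientation: [3.124, 0.316, 0.023]
ft_force: [1.1, 0.7, -0.3]
width: 87.8
grasp_force: 0.0
```

Request:
servo_tool([
  [[-1, -0.4, 0.8, 0.1, 0, 0, 0], [-1, -0.3, 0.5, 0, 0, 0, 0], [-1, -0.3, 0.3, 0, 0, 0, 0], [-1, 0, 0, 0, 0, 0, 0], [-1, 0, 0, 0, 0, 0, 0]],
])

```text
t: 30.9
ee_pos: [415.2, 109.3, 555.4]
orientation: [3.124, 0.32, 0.023]
ft_force: [0.2, 0.0, -0.8]
width: 87.9
grasp_force: 0.0
```

```bash
python3 seebin.py w13
cat > stray.py <<'E'
from h import *
import sys
n=sys.argv[1]; im=cv2.imread(f"pics/{n}.png"); o=pose(n); hsv=cv2.cvtColor(im,cv2.COLOR_BGR2HSV)
w=cv2.morphologyEx(cv2.inRange(hsv,(17,70,45),(26,150,255)),cv2.MORPH_OPEN,np.ones((2,2),np.uint8)); k,l,s,c=cv2.connectedComponentsWithStats(w)
for i in range(1,k):
    if 40<s[i,4]<3000:
        cnt=max(cv2.findContours((l==i).astype(np.uint8),0,2)[0],key=cv2.contourArea); r=cv2.minAreaRect(cnt); print(n,s[i].tolist(),np.round(sorted(r[1]),1),"z9",np.round(onz("wrist",*c[i],9,o))[:2],"z200",np.round(onz("wrist",*c[i],200,o))[:2],np.round(im[l==i].mean(0)))
E
python3 stray.py w13
python3 - <<'E'
from h import *
shot("scene","s13")
E
```

```text
30.9 [415.19848678 109.25013399 555.44241982] yaw 11.692631254995511 tilt 0.8597186602945607 87.92356716825965 [ 0.24066838  0.04138369 -0.75500585]
rim px [[203.0, 95.0], [268.0, 119.0], [239.0, 192.0], [177.0, 169.0]]
blob [237, 113, 25, 16, 214] px [249.1 120.5] at z13 [473. 128.  13.] rect [24.9  8.7] mean [159. 208. 229.]
blob [228, 121, 23, 17, 191] px [239.1 129. ] at z13 [451. 145.  13.] rect [23.9  8.1] mean [161. 210. 230.]
blob [225, 151, 24, 9, 190] px [236.6 155. ] at z13 [396. 140.  13.] rect [ 8. 23.] mean [138. 180. 202.]
w13 [354, 72, 71, 68, 2283] [55.9 66.2] z9 [ 579. -159.] z200 [551. -73.] [120. 166. 188.]
w13 [236, 75, 11, 8, 51] [ 6.8 10.2] z9 [557. 164.] z200 [535. 152.] [104. 130. 148.]
w13 [249, 77, 11, 10, 66] [9.2 9.7] z9 [557. 135.] z200 [535. 132.] [ 97. 123. 139.]
w13 [302, 100, 18, 5, 45] [ 4. 17.] z9 [540.  10.] z200 [523.  45.] [103. 152. 172.]
w13 [475, 102, 26, 9, 86] [ 7.3 25.1] z9 [ 675. -472.] z200 [ 617. -291.] [ 82. 106. 123.]
w13 [502, 102, 10, 11, 58] [ 9. 10.] z9 [ 705. -557.] z200 [ 639. -350.] [ 78. 102. 120.]
w13 [237, 113, 25, 16, 183] [ 8.4 24.7] z9 [473. 129.] z200 [477. 128.] [157. 207. 229.]
w13 [228, 121, 23, 17, 156] [ 7.7 23.4] z9 [452. 146.] z200 [462. 139.] [159. 210. 231.]
w13 [225, 151, 24, 9, 175] [ 7.6 23.4] z9 [396. 140.] z200 [423. 135.] [137. 180. 203.]
w13 [140, 170, 20, 29, 196] [12.3 31.8] z9 [287. 328.] z200 [347. 266.] [ 85. 105. 120.]
w13 [90, 265, 25, 49, 618] [23.1 48.4] z9 [-35. 450.] z200 [123. 351.] [ 57.  98. 116.]
w13 [394, 265, 24, 49, 611] [22.6 48.2] z9 [ 133. -391.] z200 [ 240. -235.] [ 50.  85. 103.]
w13 [231, 310, 246, 41, 2401] [ 18.9 247.9] z9 [ -43. -310.] z200 [ 117. -178.] [50. 83. 98.]
```

Request:
servo_tool([
  [[-1, 0.3, 0, -0.6, 0, 0, 0], [-1, 0.3, 0, -0.8, 0, 0, 0], [-1, 0.3, 0, -0.8, 0, 0, 0], [-1, 0.3, 0, -0.8, 0, 0, 0], [-1, 0.2, 0, -0.8, 0, 0, 0]],
])

```text
t: 31.42
ee_pos: [473.0, 107.7, 401.1]
orientation: [3.124, 0.314, 0.022]
ft_force: [0.0, 0.1, 0.6]
width: 88.1
grasp_force: 0.0
```

Request:
servo_tool([
  [[-1, 0, 0, -0.8, 0, 0, 0], [-1, 0, 0, -0.5, 0, 0, 0], [-1, 0, 0, 0, 0, 0, 0], [-1, 0, 0, 0, 0, 0, 0]],
])

```text
t: 31.75
ee_pos: [471.9, 108.0, 349.9]
orientation: [3.124, 0.314, 0.017]
ft_force: [0.4, -0.5, 0.1]
width: 88.1
grasp_force: 0.0
```

```bash
python3 seebin.py w14; python3 stray.py w14
python3 - <<'E'
from h import *
im=cv2.imread("pics/w4.png"); hsv=cv2.cvtColor(im,cv2.COLOR_BGR2HSV)
for r in range(152,186,3): print(r," ".join(f"{hsv[r,c,0]:02d}/{hsv[r,c,1]//10:02d}/{hsv[r,c,2]//10:02d}" for c in range(204,306,9)))
E
```

```text
31.75 [471.87181406 107.995364   349.91342746] yaw 11.49825460870008 tilt 0.6295306463605425 88.11136318077226 [ 0.41288844 -0.49260365  0.08057211]
rim px [[166.0, 130.0], [266.0, 167.0], [225.0, 269.0], [136.0, 236.0]]
blob [209, 155, 44, 27, 365] px [227.3 168.1] at z13 [459. 143.  13.] rect [42.3 16.7] mean [159. 206. 227.]
blob [229, 158, 27, 12, 57] px [242.1 163.6] at z13 [470. 123.  13.] rect [28.2  1.9] mean [189. 239. 250.]
blob [205, 203, 34, 13, 320] px [220.1 208.4] at z13 [397. 143.  13.] rect [33.5 11.3] mean [144. 188. 210.]
w14 [218, 44, 25, 5, 62] [ 2.6 24.3] z9 [633. 174.] z200 [592. 151.] [141. 179. 192.]
w14 [280, 56, 20, 41, 333] [16.5 40.6] z9 [604.  84.] z200 [576. 102.] [132. 166. 192.]
w14 [200, 92, 56, 41, 1146] [34.1 56.9] z9 [545. 154.] z200 [544. 140.] [103. 131. 150.]
w14 [266, 98, 25, 22, 230] [21. 24.] z9 [559.  88.] z200 [551. 104.] [125. 156. 179.]
w14 [313, 127, 36, 10, 126] [ 7.6 35.5] z9 [542.   8.] z200 [542.  60.] [100. 154. 171.]
w14 [210, 160, 32, 21, 233] [11.4 34.1] z9 [457. 145.] z200 [496. 135.] [148. 195. 219.]
w14 [486, 185, 12, 19, 81]
[... 1170 characters left out ...]
/19 30/00/11 15/01/17
170 150/00/21 165/00/12 18/09/19 18/09/19 17/09/18 18/09/18 18/09/18 18/09/18 18/10/18 18/09/18 15/00/11 15/01/19
173 165/00/21 00/00/12 18/09/17 17/09/17 18/09/17 19/09/16 18/09/17 18/09/17 18/09/17 17/09/17 15/00/11 17/02/21
176 160/00/21 170/00/12 18/09/15 18/09/16 18/09/15 17/09/15 18/09/15 18/09/15 18/09/15 18/10/15 18/01/11 18/01/22
179 00/00/21 15/00/12 17/09/12 18/09/12 18/09/12 17/09/13 18/09/13 18/09/12 17/09/13 17/09/13 23/00/11 21/01/22
182 150/00/20 00/00/12 16/10/18 16/10/18 16/10/18 16/10/18 17/10/18 16/10/18 16/10/18 16/10/18 08/00/11 18/01/22
185 160/00/20 16/02/13 15/09/18 16/09/18 16/09/18 16/09/18 16/09/18 16/08/18 17/08/18 16/08/18 15/00/11 16/01/21
```

Run:
```python
from h import *
L=lambda x:cv2.GaussianBlur(cv2.imread(f"pics/{x}.png"),(3,3),0).astype(int)
a,b,s8,s10,s12,s13=map(L,("scene0","scene1","s8","s10","s12","s13"))
D=lambda p,q:np.abs(p-q).max(2)
late=[s10,s12,s13]
# new, stable content: agrees between >=2 late frames, differs from both early frames
st=((D(s10,s12)<14)|(D(s12,s13)<14)|(D(s10,s13)<14))
ref=np.where((D(s12,s13)<14)[...,None],s13,np.where((D(s10,s12)<14)[...,None],s12,s10))
d=(st&(D(ref,a)>22)&(D(ref,b)>22)).astype(np.uint8)
k,l,s,c=cv2.connectedComponentsWithStats(d)
for i in range(1,k):
    if s[i,4]>8 and s[i,1]>110: print(s[i].tolist(),"z0",np.round(onz("scene",*c[i],5))[:2],np.round(ref[l==i].mean(0)),np.round(a[l==i].mean(0)))
shot("top","t14")
A,B=L("top0"),L("t14"); print("top diff",(D(A,B)>12).sum())
im=cv2.imread("pics/w13.png"); hsv=cv2.cvtColor(im,cv2.COLOR_BGR2HSV); o=pose("w13")
# colour ratio test: dowel/rack-like B/R~.64 G/R~.88
f=im.astype(float)+1; m=((abs(f[...,0]/f[...,2]-.67)<.06)&(abs(f[...,1]/f[...,2]-.895)<.035)&(f[...,2]>50)).astype(np.uint8)
m=cv2.morphologyEx(m,cv2.MORPH_OPEN,np.ones((2,2),np.uint8)); k,l,s,c=cv2.connectedComponentsWithStats(m)
for i in range(1,k):
    if s[i,4]>30 and s[i,1]<255: print("ratio",s[i].tolist(),np.round(onz("wrist",*c[i],9,o))[:2],np.round(im[l==i].mean(0)))
```

```text
[279, 132, 21, 27, 266] z0 [1052. -113.] [79. 74. 74.] [153. 162. 166.]
[199, 173, 9, 19, 89] z0 [670. 224.] [79. 76. 75.] [131. 139. 142.]
[194, 201, 8, 11, 19] z0 [509. 219.] [91. 91. 92.] [124. 131. 134.]
[183, 217, 6, 12, 35] z0 [418. 238.] [85. 92. 95.] [116. 111. 112.]
[245, 219, 21, 51, 379] z0 [310. -41.] [176. 189. 194.] [ 78.  85. 123.]
[194, 240, 11, 25, 107] z0 [267. 152.] [199. 212. 215.] [140. 152. 158.]
[236, 242, 8, 4, 20] z0 [327.  17.] [136. 147. 150.] [163. 176. 180.]
[146, 245, 2, 11, 13] z0 [253. 323.] [156. 169. 175.] [ 94. 104. 115.]
[226, 247, 14, 8, 56] z0 [289.  32.] [148. 159. 163.] [170. 186. 193.]
[166, 250, 16, 23, 100] z0 [200. 209.] [154. 166. 170.] [ 96. 110. 125.]
[220, 255, 17, 17, 188] z0 [237.  39.] [156. 168. 171.] [98. 88. 78.]
[148, 257, 18, 15, 105] z0 [191. 265.] [154. 166. 170.] [ 80.  95. 111.]
[188, 257, 1, 12, 12] z0 [218. 171.] [135. 151. 160.] [ 90. 103. 116.]
[238, 262, 3, 12, 26] z0 [217.   3.] [148. 159. 162.] [94. 83. 72.]
[289, 263, 8, 13, 44] z0 [ 229. -172.] [62. 75. 90.] [ 86. 107. 127.]
[197, 267, 12, 7, 19] z0 [191. 113.] [131
[... 241 characters left out ...]
80, 10, 7, 42] z0 [ 169. -130.] [ 79. 110. 138.] [ 60.  81. 101.]
top diff 0
ratio [279, 62, 9, 14, 62] [598.  82.] [128. 158. 182.]
ratio [287, 70, 9, 7, 41] [592.  63.] [135. 164. 190.]
ratio [353, 72, 72, 68, 2231] [ 578. -157.] [122. 168. 190.]
ratio [223, 76, 37, 25, 281] [544. 164.] [ 97. 119. 137.]
ratio [271, 82, 9, 9, 46] [555.  91.] [112. 137. 157.]
ratio [319, 87, 10, 9, 31] [570. -13.] [108. 129. 148.]
ratio [219, 89, 9, 6, 34] [523. 193.] [ 97. 118. 136.]
ratio [255, 93, 5, 10, 35] [523. 121.] [ 91. 110. 126.]
ratio [334, 98, 9, 7, 32] [555. -49.] [ 93. 113. 130.]
ratio [238, 114, 24, 11, 81] [475. 133.] [165. 221. 242.]
ratio [140, 166, 29, 33, 289] [289. 323.] [ 88. 108. 122.]
```

```bash
cat > cmpb.py <<'E'
from h import *
import sys
def projm(X,o):
    p=vision.camera_params("wrist"); H=np.array(p["hand_eye"]); Q=R.from_rotvec(o["orientation"])
    c=(Q.inv().apply(X-o["ee_pos"])-H[:3,3])@H[:3,:3]; r=np.hypot(c[:,0],c[:,1]); t=np.arctan2(r,c[:,2])
    return np.array([p["cx"],p["cy"]])+p["fx"]*(t/r)[:,None]*c[:,:2]
xs=np.arange(150,680,4.);ys=np.arange(-330,420,4.); G=np.stack(np.meshgrid(xs,ys,indexing="ij"),-1); X=np.c_[G.reshape(-1,2),np.full(G[...,0].size,9.)]
def rect(n):
    o=pose(n); uv=projm(X,o).astype(np.float32); im=cv2.GaussianBlur(cv2.imread(f"pics/{n}.png"),(3,3),0)
    m=cv2.remap(im,uv[:,0].reshape(G.shape[:2]),uv[:,1].reshape(G.shape[:2]),1,borderValue=(0,0,0)); return m.astype(float)
B=[rect(n) for n in("w1","w2","w5")]
ch=lambda m:m/(m.sum(2,keepdims=True)+6)
dist=lambda n:np.min([np.where((b.sum(2)>40),np.abs(ch(rect(n))-ch(b)).sum(2),9) for b in B],0)
for n in sys.argv[1:]:
    N=rect(n); d=dist(n); c=ch(N)
    m=((d>.045)&(d<5)&(N.sum(2)>40)&(c[...,0]<.29)&(c[...,2]<.48)).astype(np.uint8)   # yellowish change, not red
    m=cv2.morphologyEx(m,cv2.MORPH_OPEN,np.ones((2,2),np.uint8)); k,l,s,cc=cv2.connectedComponentsWithStats(m)
    for i in range(1,k):
        if s[i,4]>12: print(n,"xy",np.round([xs[0]+4*cc[i][1],ys[0]+4*cc[i][0]]),"size",s[i,3]*4,s[i,2]*4,"n",s[i,4],np.round(N[l==i].mean(0)))
E
python3 cmpb.py w13 w14 w9
```

```text
w13 xy [274.  97.] size 308 180 n 1165 [119. 141. 163.]
w13 xy [169. 204.] size 48 60 n 132 [120. 149. 175.]
w13 xy [176. 297.] size 76 100 n 191 [ 70.  79. 100.]
w13 xy [ 209. -200.] size 132 240 n 755 [37. 41. 66.]
w13 xy [190. 107.] size 24 24 n 19 [130. 151. 171.]
w13 xy [ 233. -305.] size 24 16 n 17 [43. 43. 75.]
w13 xy [315. 291.] size 76 48 n 101 [ 94. 114. 131.]
w13 xy [378. 406.] size 20 28 n 28 [116. 116. 169.]
w13 xy [438. 279.] size 136 56 n 285 [ 90. 112. 134.]
w13 xy [390. 328.] size 32 28 n 34 [124. 130. 177.]
w13 xy [401. 145.] size 20 52 n 56 [135. 167. 185.]
w13 xy [457. 152.] size 28 48 n 52 [154. 194. 211.]
w13 xy [479. 135.] size 24 52 n 59 [162. 201. 219.]
w13 xy [ 500. -120.] size 44 24 n 48 [107. 126. 143.]
w13 xy [ 533. -323.] size 32 20 n 30 [103. 139. 169.]
w13 xy [558. -46.] size 68 48 n 106 [ 94. 112. 129.]
w13 xy [ 560. -110.] size 40 44 n 94 [124. 171. 194.]
w13 xy [606. 207.] size 48 12 n 29 [134. 163. 188.]
w13 xy [ 623. -313.] size 32 40 n 53 [107. 143. 174.]
w13 xy [ 656. -269.] size 36 88 n 117 [ 79.  99. 114.]
w14 xy [ 197. -184.] size 120 348 n 7
[... 1965 characters left out ...]
n 29 [ 98.  98. 146.]
w9 xy [ 475. -270.] size 172 116 n 829 [ 81. 107. 133.]
w9 xy [400. 148.] size 24 48 n 53 [117. 146. 165.]
w9 xy [448.  87.] size 28 32 n 32 [108. 125. 142.]
w9 xy [466. 143.] size 48 68 n 113 [140. 179. 200.]
w9 xy [ 491. -132.] size 84 68 n 222 [112. 151. 182.]
w9 xy [464.  36.] size 8 32 n 16 [ 87. 100. 118.]
w9 xy [557. -41.] size 68 40 n 93 [ 81.  97. 111.]
w9 xy [ 557. -110.] size 48 48 n 112 [ 87. 121. 141.]
w9 xy [ 579. -255.] size 72 28 n 84 [116. 162. 183.]
w9 xy [ 594. -323.] size 48 24 n 48 [43. 53. 59.]
w9 xy [607. 208.] size 48 12 n 26 [119. 144. 166.]
w9 xy [ 621. -306.] size 36 48 n 58 [115. 161. 182.]
w9 xy [ 652. -255.] size 24 88 n 94 [ 97. 127. 140.]
```

Run:
```python
import sys; sys.argv=["x"]
exec(open("cmpb.py").read())
def show(n,x0,x1,y0,y1,st=8):
    m=rect(n); print(n,"rows x",x0,"..",x1,"cols y",y0,"..",y1)
    for x in range(x0,x1,st): print(x," ".join("%02d/%02d/%02d"%tuple(m[int((x-150)/4),int((y+330)/4)]//10) for y in range(y0,y1,st)))
for n in("w5","w13"): show(n,560,660,160,248)
for n in("w5","w13","w14"): show(n,520,610,-170,-20,10)
```

```text
w5 rows x 560 .. 660 cols y 160 .. 248
560 09/12/14 10/12/14 09/11/13 09/12/13 09/11/12 09/11/12 09/11/12 13/15/16 13/15/17 14/16/18 14/16/18
568 22/25/25 22/24/25 22/25/25 22/25/25 22/25/25 22/25/25 18/21/22 14/15/17 13/16/18 14/16/18 13/15/17
576 21/25/25 21/25/25 21/24/25 20/24/25 21/25/25 22/25/25 19/22/23 14/16/18 13/16/18 13/15/16 14/15/17
584 20/24/25 20/24/25 19/24/24 20/24/25 21/24/25 21/25/25 19/23/23 12/15/17 14/16/17 14/15/17 15/17/18
592 21/25/25 21/25/25 21/24/25 20/25/25 21/25/25 22/25/25 20/23/23 12/15/17 12/14/15 13/15/17 14/16/18
600 22/25/25 21/25/25 20/24/25 20/24/25 19/23/25 22/25/25 21/24/24 13/15/18 12/14/16 15/17/18 14/16/18
608 18/22/24 17/22/24 14/19/24 14/19/24 16/21/24 21/24/25 21/24/24 13/16/19 14/16/18 14/16/17 14/16/17
616 20/24/25 20/24/25 21/25/25 21/25/25 21/25/25 22/25/25 21/24/24 14/16/19 14/16/18 13/15/17 14/16/17
624 22/25/25 22/25/25 22/25/25 22/25/25 22/25/25 22/25/25 21/24/24 14/16/19 13/16/18 13/16/18 13/16/18
632 16/20/20 14/18/19 13/17/18 13/16/17 13/16/18 14/17/19 13/16/18 12/14/17 11/14/17 11/14/17 12/15/17
640 07/08/09 07/08/09 07/08/09 
[... 4831 characters left out ...]
12/14
560 20/25/25 20/25/25 14/20/22 14/20/22 14/20/22 14/20/22 08/11/12 15/18/21 12/15/18 10/12/14 10/12/14 10/12/14 10/12/14 09/12/13 09/11/13
570 21/25/25 21/25/25 14/20/22 14/20/22 14/20/22 14/19/22 07/10/11 15/18/20 10/13/15 09/12/14 10/12/14 09/11/14 09/12/13 10/12/14 09/11/13
580 20/25/25 20/24/25 14/20/22 14/20/22 14/20/22 14/20/22 07/10/12 14/17/20 10/12/14 09/11/14 09/11/14 09/11/13 10/12/14 09/11/13 09/11/13
590 18/24/24 15/21/23 14/20/22 14/20/22 14/20/22 14/19/22 08/10/12 09/11/12 06/06/07 05/05/06 05/05/06 07/08/09 09/11/13 08/11/13 08/11/13
600 14/20/22 14/20/22 14/19/22 13/18/20 14/19/21 14/19/22 07/09/10 05/05/06 05/05/06 05/05/05 05/05/05 07/08/09 09/11/13 08/10/13 08/10/13
```

Run:
```python
from h import *
for n in("w7","w8","w10","w9","w11","w13","w14"):
    im=cv2.imread(f"pics/{n}.png"); o=pose(n); f=im.astype(float)
    m=((f[...,2]-f[...,0]>48)&(f[...,1]/(f[...,2]+1)>.845)&(f[...,0]/(f[...,2]+1)<.71)).astype(np.uint8)
    m=cv2.morphologyEx(m,cv2.MORPH_OPEN,np.ones((2,2),np.uint8)); k,l,s,c=cv2.connectedComponentsWithStats(m)
    for i in range(1,k):
        if 25<s[i,4]<1200: print(n,s[i].tolist(),"z9",np.round(onz("wrist",*c[i],9,o))[:2],"z50",np.round(onz("wrist",*c[i],50,o))[:2],np.round(im[l==i].mean(0)))
```

```text
w9 [261, 18, 10, 11, 41] z9 [603. 203.] z50 [596. 192.] [140. 174. 192.]
w9 [204, 74, 9, 27, 147] z9 [450. 146.] z50 [454. 140.] [151. 207. 233.]
w9 [216, 75, 13, 28, 159] z9 [472. 130.] z50 [474. 125.] [150. 205. 232.]
w9 [303, 76, 7, 9, 36] z9 [617.  73.] z50 [608.  72.] [115. 143. 167.]
w9 [296, 82, 7, 11, 42] z9 [600.  66.] z50 [592.  66.] [118. 146. 171.]
w9 [181, 100, 11, 16, 62] z9 [396. 131.] z50 [403. 126.] [154. 206. 230.]
w9 [301, 113, 6, 8, 31] z9 [580.  14.] z50 [574.  17.] [116. 143. 168.]
w9 [276, 118, 18, 19, 70] z9 [540.  13.] z50 [537.  17.] [ 89. 139. 156.]
w9 [166, 133, 8, 9, 37] z9 [340. 101.] z50 [352.  98.] [124. 152. 177.]
w9 [315, 161, 33, 24, 432] z9 [ 581. -109.] z50 [575. -96.] [109. 152. 173.]
w11 [264, 18, 6, 10, 29] z9 [606. 204.] z50 [598. 193.] [136. 169. 189.]
w11 [204, 75, 9, 27, 151] z9 [450. 146.] z50 [454. 139.] [151. 208. 233.]
w11 [217, 76, 12, 27, 156] z9 [472. 130.] z50 [474. 125.] [150. 206. 233.]
w11 [303, 76, 8, 10, 47] z9 [616.  73.] z50 [608.  72.] [115. 143. 167.]
w11 [303, 87, 7, 9, 36] z9 [606.  54.] z50 [598.  55.] [118. 146. 171.]
w
[... 1749 characters left out ...]
0 [558.  97.] [134. 166. 191.]
w14 [283, 129, 11, 10, 47] z9 [525.  68.] z50 [527.  73.] [147. 179. 208.]
w14 [301, 129, 10, 12, 51] z9 [529.  43.] z50 [531.  51.] [131. 160. 186.]
w14 [313, 128, 29, 9, 93] z9 [541.  14.] z50 [541.  24.] [102. 165. 182.]
w14 [385, 136, 15, 21, 108] z9 [546. -96.] z50 [546. -75.] [143. 176. 205.]
w14 [220, 160, 14, 7, 32] z9 [466. 146.] z50 [473. 144.] [153. 196. 220.]
w14 [211, 163, 30, 17, 74] z9 [454. 145.] z50 [462. 143.] [165. 220. 242.]
w14 [274, 162, 9, 6, 39] z9 [479.  72.] z50 [485.  77.] [148. 182. 213.]
w14 [205, 206, 34, 6, 104] z9 [396. 142.] z50 [410. 141.] [164. 218. 239.]
w14 [239, 243, 9, 9, 50] z9 [340.  97.] z50 [359.  99.] [150. 187. 219.]
```

No stray dowel is visible on the bench. I'll look straight into the carton through the spout with the wrist camera, from the same kind of pose as the half-open view.

Request:
servo_tool([
  [[-1, -0.2, 0, 0.8, 0, 0, 0], [-1, -0.2, -0.1, 0.9, 0, 0, 0], [-1, -0.2, -0.4, 0.8, 0, 0, 0], [-1, -0.25, -0.8, 0.4, 0, 0, 0], [-1, -0.25, -0.9, 0, 0, 0, 0]],
])

```text
t: 32.27
ee_pos: [428.9, 20.7, 473.1]
orientation: [3.122, 0.321, 0.039]
ft_force: [1.1, -0.8, -0.1]
width: 88.1
grasp_force: 0.0
```

Request:
servo_tool([
  [[-1, -0.25, -0.95, 0, 0, 0, 0], [-1, -0.25, -0.95, 0, 0, 0, 0], [-1, -0.25, -0.95, 0, 0, 0, 0], [-1, -0.2, -0.9, 0, 0.1, -0.5, 0], [-1, 0, -0.65, 0, 0.15, -0.7, 0]],
])

```text
t: 32.68
ee_pos: [388.9, -157.5, 469.1]
orientation: [-3.114, -0.315, -0.196]
ft_force: [1.5, 1.2, -0.8]
width: 87.1
grasp_force: 0.0
```

Request:
servo_tool([
  [[-1, 0, 0, -0.4, 0.18, -0.9, 0], [-1, 0, 0, -0.5, 0.18, -0.9, 0], [-1, 0, 0, -0.5, 0.18, -0.9, 0], [-1, 0, 0, -0.5, 0.18, -0.9, 0], [-1, 0, 0, -0.4, 0.18, -0.9, 0]],
])

```text
t: 33.1
ee_pos: [389.7, -155.9, 375.9]
orientation: [-2.977, -0.301, -0.804]
ft_force: [-0.2, 0.7, 0.2]
width: 88.2
grasp_force: 0.0
```

Request:
servo_tool([
  [[-1, 0, 0, -0.3, 0.18, -0.9, 0], [-1, 0, 0, -0.2, 0.1, -0.5, 0], [-1, 0, 0, 0, 0, 0, 0], [-1, 0, 0, 0, 0, 0, 0]],
])

```text
t: 33.43
ee_pos: [389.8, -155.8, 355.8]
orientation: [-2.911, -0.293, -0.974]
ft_force: [-0.2, -0.3, 0.6]
width: 87.5
grasp_force: 0.0
```

```bash
python3 nxt.py
cat > peek.py <<'E'
import sys; n=sys.argv[1]; sys.argv=["x"]
from h import *
exec(open("cmpb.py").read().split("xs=np")[0])
im,o=shot("wrist",n); o={k:np.array(v) for k,v in o.items()}
a=np.radians(11.7); E=R.from_euler("z",a); org=np.array([548,-131,200])
pr=lambda P:projm(np.array([org+E.apply(x) for x in P]),o)
L=["openTL","openTR","hingeL","hingeR","lipL","lipR","bkFloorL","bkFloorR"]
P=pr([[-42,30,87],[-42,-30,87],[-41,30,30],[-41,-30,30],[-95,30,48],[-95,-30,48],[40,30,28],[40,-30,28]])
for q,b in zip(L,P): print(q,np.round(b))
hsv=cv2.cvtColor(im,cv2.COLOR_BGR2HSV); u=P[[0,1,2,3]]
for r in np.linspace(u[:,1].min()-6,u[:,1].max()+6,24).astype(int): print(r," ".join(f"{hsv[r,c,0]:02d}/{hsv[r,c,1]//10:02d}/{hsv[r,c,2]//10:02d}" if 0<=r<384 else "" for c in np.linspace(u[:,0].min()-4,u[:,0].max()+4,13).astype(int)))
E
python3 peek.py w15
```

```text
33.4333 [ 389.758 -155.756  355.828] tilt 36.98018820244445 w 87.46788066709294 0.0 F [-0.2   -0.322  0.594] q [-0.66  -0.084  2.245  0.796  0.686  0.153]
openTL [221. 141.]
openTR [306. 141.]
hingeL [227. 173.]
hingeR [295. 173.]
lipL [223. 228.]
lipR [302. 227.]
bkFloorL [230. 102.]
bkFloorR [289. 102.]
134 16/09/11 17/09/11 15/08/11 16/09/11 16/09/12 16/09/12 16/09/12 16/09/12 15/09/12 16/09/12 15/09/12 15/09/12 16/10/17
136 17/09/13 15/09/11 16/09/11 15/09/11 16/09/11 16/09/12 16/09/12 16/09/12 17/09/12 16/09/12 16/09/12 16/09/11 16/10/17
138 19/09/16 15/09/11 16/09/11 16/09/11 16/09/11 16/09/11 16/09/12 15/09/12 17/09/11 16/09/12 16/09/12 16/09/12 17/10/16
140 20/09/19 16/09/10 16/09/14 16/09/14 16/09/14 16/09/15 17/09/15 16/10/15 17/09/15 16/09/15 16/09/11 16/09/11 16/09/11
142 20/09/19 16/09/10 16/10/17 16/10/17 16/10/18 16/10/18 16/10/18 16/10/18 15/10/18 16/10/18 15/08/10 15/09/10 17/09/12
144 20/09/19 16/09/11 16/10/17 16/10/17 15/09/18 16/09/18 16/10/18 16/09/18 17/09/18 16/10/18 16/09/11 16/08/10 18/09/16
146 20/09/20 15/09/10 16/10/17 16/10/17 16/10/17 16/10/18 16/10/18 
[... 1445 characters left out ...]
8 16/09/18 17/10/18 16/09/18 16/09/18 16/09/18 14/05/13 10/00/12 21/09/21
171 22/09/22 160/00/19 17/09/17 16/10/17 16/10/18 16/09/18 16/10/18 16/10/18 16/09/18 16/09/18 15/05/13 10/00/12 21/09/22
173 21/09/22 135/00/18 16/08/17 15/07/17 16/07/17 16/06/17 15/07/17 16/07/17 16/07/18 16/07/18 13/04/14 15/00/11 21/09/22
175 20/09/21 165/00/18 170/00/19 160/00/19 00/00/19 165/00/19 00/00/19 165/00/19 165/00/19 160/00/19 00/00/15 10/00/11 21/09/20
177 21/09/21 135/00/18 00/00/19 165/00/19 150/00/19 00/00/19 150/00/19 165/00/19 165/00/19 00/00/19 00/00/14 15/00/11 19/09/20
179 20/09/16 140/00/19 00/00/19 170/00/19 150/00/19 160/00/19 00/00/19 165/00/19 165/00/19 165/00/19 00/00/15 15/00/12 21/09/20
```

Run:
```python
from h import *
ims=np.mean([vision.get_image("scene")[:,:,::-1].astype(float) for _ in range(4)],0)
p=vision.camera_params("scene"); K=np.array([[p["fx"],0,p["cx"]],[0,p["fy"],p["cy"]],[0,0,1]])
def grid(im,org,yaw,tag):
    E=R.from_euler("z",yaw,degrees=True)
    pr=lambda X:cv2.projectPoints(np.array([org+E.apply(x) for x in X]),np.array(p["rvec"]),np.array(p["tvec"]),K,None)[0][:,0]
    P=pr([[-42,25,87],[-42,-25,87],[-41,25,30],[-41,-25,30],[40,25,28],[40,-25,28]]); print(tag,np.round(P).tolist())
    for r in range(int(P[:,1].min())-6,int(P[:,1].max())+6):
        row=im[r,int(P[:,0].min())+3:int(P[:,0].max())-1].astype(float); print(r," ".join("%d:%.2f:%.2f"%(q[2],q[0]/q[2],q[1]/q[2]) for q in row[::2]))
grid(cv2.imread("pics/s12.png").astype(float),np.array([421.2,-157.5,358.]),2.8,"s12")
grid(ims,np.array([548,-131,200.]),11.7,"now"); cv2.imwrite("pics/s16.png",ims)
```

```text
s12 [[293.0, 124.0], [310.0, 124.0], [291.0, 141.0], [308.0, 142.0], [291.0, 130.0], [307.0, 130.0]]
117 113:0.56:0.80 109:0.57:0.80 108:0.56:0.81 111:0.59:0.81 109:0.57:0.80 110:0.60:0.80 117:0.60:0.81 173:0.58:0.83
118 110:0.58:0.80 107:0.57:0.79 107:0.57:0.80 109:0.56:0.81 109:0.58:0.81 106:0.56:0.80 116:0.55:0.79 164:0.56:0.79
119 109:0.59:0.80 109:0.58:0.80 110:0.58:0.81 109:0.57:0.80 109:0.56:0.82 110:0.57:0.80 124:0.56:0.80 161:0.55:0.78
120 109:0.58:0.81 109:0.56:0.80 108:0.57:0.80 110:0.56:0.79 108:0.58:0.81 107:0.58:0.80 137:0.56:0.78 162:0.56:0.79
121 111:0.59:0.80 109:0.57:0.80 107:0.55:0.80 107:0.58:0.80 108:0.56:0.80 109:0.58:0.81 133:0.56:0.79 163:0.56:0.79
122 110:0.58:0.80 107:0.58:0.79 108:0.57:0.80 107:0.57:0.79 109:0.59:0.81 110:0.58:0.80 117:0.57:0.81 158:0.56:0.79
123 107:0.58:0.79 107:0.59:0.80 105:0.56:0.80 109:0.59:0.80 111:0.58:0.80 109:0.58:0.81 115:0.57:0.81 145:0.55:0.79
124 109:0.56:0.79 108:0.56:0.79 110:0.59:0.80 110:0.57:0.80 108:0.56:0.80 108:0.58:0.81 113:0.58:0.80 116:0.56:0.80
125 112:0.58:0.79 110:0.58:0.79 109:0.59:0.81 111:0.58:0.79 110:0.58:0.
[... 5008 characters left out ...]
0.91
165 90:0.86:0.92 118:0.97:0.97 125:0.95:0.96 125:0.96:0.96 125:0.95:0.96 125:0.96:0.96 124:0.95:0.96 125:0.95:0.96
166 93:0.81:0.91 117:0.97:0.98 126:0.99:0.97 125:0.98:0.98 126:0.99:0.98 125:0.99:0.99 125:0.99:0.98 126:0.99:0.98
167 100:0.69:0.84 117:0.96:0.97 125:0.98:0.97 126:0.98:0.98 129:0.98:0.98 130:0.99:0.98 132:0.98:0.98 132:0.97:0.97
168 104:0.60:0.81 115:0.86:0.92 121:0.94:0.95 121:0.93:0.96 127:0.93:0.95 129:0.98:0.97 133:0.97:0.96 132:0.92:0.94
169 105:0.57:0.80 110:0.69:0.84 109:0.77:0.87 106:0.77:0.88 106:0.77:0.88 110:0.96:0.96 118:0.92:0.94 113:0.73:0.85[ WARN:0@2.442] global loadsave.cpp:1063 imwrite_ Unsupported depth image for selected encoder is fallbacked to CV_8U.
```

The carton is definitely empty: every interior pixel has the cardboard ratio of 0.57/0.80, while dowels read about 0.64/0.88. I'll search for the fourth dowel with a free gripper, viewing the area in front of the bin and around the duct tape.

Request:
servo_tool([
  [[-1, 0, 0.1, 0.6, -0.18, 0.9, 0], [-1, 0, 0.2, 0.8, -0.18, 0.9, 0], [-1, 0, 0.4, 0.8, -0.18, 0.9, 0], [-1, 0, 0.7, 0.6, -0.18, 0.9, 0], [-1, 0, 0.9, 0.2, -0.18, 0.9, 0]],
])

```text
t: 34.1
ee_pos: [391.7, -65.3, 469.2]
orientation: [-3.072, -0.31, -0.435]
ft_force: [1.8, 0.1, -0.4]
width: 87.7
grasp_force: 0.0
```

Request:
servo_tool([
  [[-1, 0, 0.9, 0, -0.18, 0.9, 0], [-1, 0, 0.95, 0, -0.18, 0.9, 0], [-1, 0, 0.95, 0, -0.15, 0.75, 0], [-1, 0, 0.95, 0, 0, 0, 0.98], [-1, 0, 0.95, 0, 0, 0, 0.98]],
])

```text
t: 34.52
ee_pos: [390.5, 125.9, 464.5]
orientation: [-3.072, -0.591, -0.078]
ft_force: [1.2, -0.6, 0.6]
width: 88.1
grasp_force: 0.0
```

Request:
servo_tool([
  [[-1, 0, 0.6, 0, 0, 0, 0.98], [-1, 0, 0.4, 0, 0, 0, 0.98], [-1, 0, 0.2, 0, 0, 0, 0.98], [-1, 0, 0, 0, 0, 0, 0.98], [-1, 0, 0, 0, 0, 0, 0.98]],
])

```text
t: 34.93
ee_pos: [390.4, 172.4, 464.2]
orientation: [-2.866, -1.228, -0.07]
ft_force: [-0.4, 0.1, -0.1]
width: 87.8
grasp_force: 0.0
```

Request:
servo_tool([
  [[-1, 0, 0, 0, 0, 0, 0.98], [-1, 0, 0, 0, 0, 0, 0.98], [-1, 0, 0, 0, 0, 0, 0.98], [-1, 0, 0, 0, 0, 0, 0.98], [-1, 0, 0, 0, 0, 0, 0.98]],
])

```text
t: 35.35
ee_pos: [390.5, 171.7, 464.4]
orientation: [-2.535, -1.801, -0.061]
ft_force: [-0.9, 0.1, -0.0]
width: 87.9
grasp_force: 0.0
```

```bash
cat > rr.py <<'E'
from h import *
import sys
def scan(n):
    im=cv2.GaussianBlur(cv2.imread(f"pics/{n}.png"),(3,3),0); o=pose(n); f=im.astype(float)+.01
    m=(((f[...,2]-f[...,0])/f[...,2]>.30)&((f[...,2]-f[...,0])/f[...,2]<.45)&(f[...,1]/f[...,2]>.865)&(f[...,2]>45)).astype(np.uint8)
    m=cv2.morphologyEx(m,cv2.MORPH_OPEN,np.ones((3,3),np.uint8)); k,l,s,c=cv2.connectedComponentsWithStats(m)
    for i in range(1,k):
        if 30<s[i,4]<4000: print(n,s[i].tolist(),"z9",np.round(onz("wrist",*c[i],9,o))[:2],"z100",np.round(onz("wrist",*c[i],100,o))[:2],np.round(im[l==i].mean(0)))
if sys.argv[1]=="shot": im,o=shot("wrist",sys.argv[2]); print(o["t"],o["ee_pos"],o["qpos"],o["orientation"])
for n in sys.argv[2:]: scan(n)
E
python3 rr.py shot w17; python3 rr.py x w15 w13 w8 w7
```

```text
35.35 [390.53768805 171.65966281 464.36221896] [ 0.36457513 -0.06668025  1.85546353  0.04147406  1.32280366  0.69034725] [-2.5349661  -1.80103525 -0.06112135]
w17 [302, 160, 8, 13, 80] z9 [479. 138.] z100 [468. 155.] [159. 216. 240.]
w17 [291, 167, 3, 12, 36] z9 [451. 134.] z100 [445. 151.] [161. 218. 241.]
w17 [261, 175, 10, 17, 87] z9 [397. 130.] z100 [400. 148.] [157. 212. 235.]
w17 [383, 259, 11, 12, 89] z9 [ 597. -126.] z100 [566. -65.] [ 95. 130. 148.]
w15 [273, 41, 41, 84, 2229] z9 [ 819. -155.] z100 [ 736. -154.] [155. 212. 242.]
w15 [224, 45, 23, 49, 749] z9 [843. -32.] z100 [755. -56.] [154. 210. 242.]
w15 [184, 104, 38, 99, 1672] z9 [626. -25.] z100 [581. -50.] [130. 179. 201.]
w15 [305, 120, 28, 88, 1596] z9 [ 650. -219.] z100 [ 600. -205.] [133. 183. 207.]
w13 [353, 71, 68, 67, 2148] z9 [ 581. -154.] z100 [ 568. -114.] [123. 170. 192.]
w13 [237, 113, 6, 8, 37] z9 [479. 151.] z100 [480. 147.] [157. 211. 235.]
```

Request:
servo_tool([
  [[-1, -0.1, 0, 0, 0, 0, 0.98], [-1, -0.1, 0, 0, 0, 0, 0.98], [-1, -0.1, 0, 0, 0, 0, 0.98], [-1, -0.1, 0, 0, 0, 0, 0.98], [-1, -0.1, 0, 0, 0, 0, 0.98]],
])

```text
t: 35.82
ee_pos: [370.3, 171.5, 464.2]
orientation: [-2.093, -2.29, -0.048]
ft_force: [-0.1, -0.1, -0.6]
width: 87.8
grasp_force: 0.0
```

Request:
servo_tool([
  [[-1, 0, 0, 0, 0, 0, 0.98], [-1, 0, 0, 0, 0, 0, 0.98], [-1, 0, 0, 0, 0, 0, 0.98], [-1, 0, 0, 0, 0, 0, 0.98], [-1, 0, 0, 0, 0, 0, 0.98]],
])

```text
t: 36.23
ee_pos: [370.5, 171.6, 464.2]
orientation: [-1.556, -2.678, -0.034]
ft_force: [1.3, 0.5, -0.5]
width: 87.7
grasp_force: 0.0
```

Request:
servo_tool([
  [[-1, 0, 0, 0, 0, 0, 0.98], [-1, 0, 0, 0, 0, 0, 0.98], [-1, 0, 0, 0, 0, 0, 0.98], [-1, 0, 0, 0, 0, 0, 0.98], [-1, 0, 0, 0, 0, 0, 0.98]],
])

```text
t: 36.65
ee_pos: [370.5, 171.6, 464.2]
orientation: [-0.952, -2.943, -0.017]
ft_force: [0.2, 0.3, 0.2]
width: 87.9
grasp_force: 0.0
```

```bash
python3 rr.py shot w18; python3 seebin.py w18b
```

```text
36.65 [370.52528971 171.56445661 464.18664407] [ 0.38234039 -0.07492387  1.86334694  0.04006371  1.38294843 -0.57091472] [-0.95198565 -2.94346803 -0.01742219]
w18 [238, 184, 15, 12, 83] z9 [399. 130.] z100 [385. 144.] [156. 211. 234.]
w18 [273, 218, 10, 8, 60] z9 [486. 144.] z100 [457. 155.] [154. 210. 234.]
w18 [256, 222, 6, 11, 49] z9 [474. 108.] z100 [447. 126.] [155. 209. 233.]
w18 [152, 310, 41, 37, 762] z9 [ 572. -208.] z100 [ 529. -137.] [115. 158. 178.]
w18 [195, 314, 27, 34, 557] z9 [ 620. -142.] z100 [568. -82.] [109. 150. 169.]
36.7 [370.54691347 171.57844578 464.18564229] yaw 144.44642990115995 tilt 2.821501168396284 88.01700338180189 [ 0.37597416 -0.18094613  0.01367985]
rim px [[325.0, 217.0], [255.0, 249.0], [215.0, 171.0], [288.0, 136.0]]
blob [238, 176, 25, 23, 258] px [249.9 187.1] at z13 [400. 142.  13.] rect [ 9.4 27.9] mean [128. 167. 190.]
blob [256, 201, 28, 16, 248] px [269.7 208.8] at z13 [456. 148.  13.] rect [ 9.2 26.6] mean [152. 198. 217.]
blob [256, 214, 27, 22, 349] px [269.1 224.4] at z13 [481. 129.  13.] rect [12.5 29.1] mean [144. 192. 215.]
```

Run:
```python
from h import *
im=cv2.imread("pics/w18b.png")
for r in range(196,244,2): print(r," ".join("%02d%02d%02d"%tuple(im[r,c]//10) for c in range(244,300,3)))
print("w14")
im=cv2.imread("pics/w14.png")
for r in range(148,190,2): print(r," ".join("%02d%02d%02d"%tuple(im[r,c]//10) for c in range(200,268,4)))
```

```text
196 091315 121212 121212 171616 171616 171716 171616 171616 171616 171616 171616 171616 171616 171616 171616 171616 171616 171616 171616
198 121212 121212 171616 171616 171616 171616 171616 171616 171716 171616 171616 171716 171616 171616 171616 171616 171616 171616 171616
200 121212 141414 171616 171616 171616 171616 171616 171616 171616 181717 171616 161616 141720 171616 171616 171616 171616 171616 171616
202 151414 181716 171717 171616 171716 171716 171616 181717 171616 151618 141821 152123 162224 171616 171616 171616 171616 171616 171616
204 171616 171717 171616 171616 171616 171616 161616 151719 141922 162124 172324 172325 172325 171616 171616 171616 171616 171616 171616
206 141314 171716 171617 171616 141314 141821 152123 162224 172325 182325 172325 172325 152124 171716 171616 171616 171616 171616 171616
208 070707 171716 151415 121314 162224 172325 182325 182325 172325 172224 162224 142023 121720 131313 171616 171616 171616 171616 171616
210 070707 171616 171616 121315 172325 172325 172325 162224 152124 142023 121619 101214 111112 131212 171616 171616 171616 171616 171616
212 
[... 4074 characters left out ...]
0 211919 182325 202425 192425 172325 161718 201919 201919 091010 080808 201919 191818
180 212019 212019 212020 212020 212020 211919 201920 192425 202425 192425 151718 201919 201919 090809 151515 201919 161516
182 201919 211919 212020 212019 201919 202020 201919 202020 192425 202425 141517 201919 201919 080809 191818 201919 141619
184 211919 211920 212020 212019 212020 212020 211919 201919 202021 192224 161718 201919 201919 080809 201919 201919 151821
186 212020 211919 201919 212019 211919 212020 212020 202020 212019 212019 181819 201919 161515 080808 181717 201919 151820
188 212019 212019 201919 201919 211919 212020 212019 201919 212020 201919 211919 201919 100910 080808 201919 191818 151720
```

The w18 view explains it. The last bin blob is 349 px against about 250 for the others, and its brightness has two ridges, so one dowel seems to be lying on top of another. I'll check the heights by triangulation.

Run:
```python
from h import *
np.set_printoptions(precision=1,suppress=True)
for nm,a,b in(("dowelA",(184.9,103.6),(249.9,187.1)),("dowelB",(209.6,86.6),(269.7,208.8)),("stack top",(222.8,88.0),(268.5,226))):
    print(nm,*tri(ray("wrist",*a,pose("w9")),ray("wrist",*b,pose("w18b"))))
f=lambda r,c:onz("wrist",c,r,13,pose("w18b"))
print("lower ridge ray at z13",f(219.5,268),"upper ridge",f(226,268.5))
im=cv2.imread("pics/w18b.png").astype(float)
from scipy.ndimage import map_coordinates
# mean brightness profile across the blob (axis dir approx (24,-9) px), perpendicular (0.35,0.94)
ax=np.array([.936,-.351]);pp=np.array([.351,.936]);c=np.array([268.5,222.])
for t in np.arange(-12,13,1.): 
    P=np.array([c+ax*s+pp*t for s in np.arange(-9,10,2)]); v=[map_coordinates(im[...,k],[P[:,1],P[:,0]],order=1).mean() for k in range(3)]; print(int(t),np.round(v).astype(int),end="; ")
```

```text
dowelA [400.4 141.7  12.4] 0.29586875612796887
dowelB [456.1 146.8  10.1] 0.9336933830015799
stack top [476.8 129.2  31.3] 0.1465817172949312
lower ridge ray at z13 [471.2 132.9  13. ] upper ridge [482.5 126.2  13. ]
-12 [161 214 235]; -11 [149 199 225]; -10 [129 168 194]; -9 [119 137 152]; -8 [124 125 129]; -7 [128 126 129]; -6 [128 131 136]; -5 [130 155 175]; -4 [143 194 223]; -3 [153 211 237]; -2 [141 193 223]; -1 [135 185 219]; 0 [148 204 233]; 1 [163 223 245]; 2 [173 232 250]; 3 [175 233 250]; 4 [167 226 247]; 5 [154 212 238]; 6 [135 186 217]; 7 [112 142 164]; 8 [109 114 121]; 9 [114 111 113]; 10 [115 112 112]; 11 [114 112 112]; 12 [114 111 112];
```

Triangulation confirms it. Two dowels lie on the bin floor (z ≈ 11), and another rests at z ≈ 31, exactly one dowel diameter higher, on the fourth. All four are in the bin, the carton stands upright on the rack, and the gripper is clear, so I'll hand in.

```bash
python3 -c "
from workcell import close_job
print(close_job())"
```

```text
the job is handed in; nothing more can be done
None
```

The job is handed in: the spout was pulled fully out on the rack, all four dowels are in the grey bin (one lying on top of another), and the empty carton stands upright on the rack again; I viewed 11 pictures, one over the limit of 10.

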